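# Pack out and clamp a resin sample in the cam vice

## Task

A resin sample stands against the fixed jaw of the cam vice, ready for the microscope. Choose from the tray the packing block that takes up the room left beside it, slide it upright along the bed into the gap between sample and sprung jaw and push it fully home against the back stop, then turn the crank clockwise until the follower rests in the cam's flat dwell and the sample is held firm. Do not overload the sample, and leave the other samples, the bottle, the jar and the dish as they are.

Things in the scene. Friction and masses are not known exactly. Their poses are not given: they have to be found in the camera images.
- vice: fixed cam vice on an aluminium plate (x -110..50, y -158..123 mm), its top, the bed, 14 mm above the origin, z up; the mouth between the jaws opens to -x. Fixed jaw: face at y = 0, solid to y = 18, x -20..30, 32 mm above the bed. Bed bare in front of the jaws (x -110..-20); at y 20..119 it is the ledge for waiting samples. Guide rails at x = +-25, y -56..-92, 12 mm high
- jaw_face (a point): point on the moving jaw's face, mid-length (vice x = 0), 16 mm above the bed. The face is at vice y = -53 mm with the crank at 0, and -47 in the dwell if nothing is in the way; x -20..18, 32 mm high, front 8 mm flared. It yields 4.5 mm to a spring (3 N + 3 N/mm), then is solid. Sample + block must make 50 mm: 3 mm play going in; one size down stays loose, one size up does not enter
- stop_face (a point): point on the back stop's face that blocks and samples butt against, at x = 20, y = -25 mm in the vice's frame, 11 mm above the bed; the stop crosses the whole gap and is 22 mm high
- cam (a joint): crank and cam angle (rad) about the upright axis at vice x = 0, y = -118 mm, growing clockwise from above; 0 = open. The cam lifts the jaw 6 mm by 1.8 rad; flat dwell from 1.8 to 2.4, in whose middle the crank arm points straight away from the jaws (vice -y); beyond, the jaw opens again. Stops -0.05 and 3.2. Stays where left (friction about 2 N at the knob). Starts 0 to 0.3
- crank_knob (a point): middle of the black upright crank knob, 18 mm across, 60 mm from the cam axis, spanning 32..68 mm above the bed (top 82 mm above the bench), the arm under it. About the cam axis it stands at +0.529 rad from the vice's +x (towards +y) at crank 0, less the crank angle
- sample_24: amber resin block with an embedded fragment, 36 (x) x 24 (y) x 26 mm high, loose. Origin on its underside, at the middle of the lower edge of its +y face (the face turned to the fixed jaw); the block spans y -24..0. One of the three samples, drawn at random, stands in the vice with this face at the fixed jaw (y = 0 in the vice); the others wait on the ledge
- sample_31: as sample_24, but 31 mm (y -31..0)
- sample_38: as sample_24, but 38 mm (y -38..0)
- tray: grey tray 180 x 180 mm, fixed; floor 5 mm above the bench, lip 9 mm above the bench; origin under its centre. The four packing blocks stand on it in four places in random order
- pack_12: plain aluminium packing block, 50 (x) x 12 (y) x 30 mm high, about 50 g, loose; origin in the centre of its underside. It is home in the vice when its end touches the back stop: its centre is then at x = -5 mm in the vice's frame and 10 mm of it stand out of the jaws
- pack_19: as pack_12, but 19 mm thick, about 80 g
- pack_26: as pack_12, but 26 mm thick, about 105 g
- pack_33: as pack_12, but 33 mm thick, about 135 g
- solvent: clear bottle, 52 mm across, 120 mm high, bystander; origin under its centre
- jar: steel jar, 68 mm across, 75 mm high, bystander; origin under its centre
- dish: shallow glass dish, 80 mm across, 16 mm high, bystander; origin under its centre
Things that resemble listed ones, but are neither listed nor needed, are in the scene too. What is shaped like the pack_12 but red is not meant.

How it is judged:
On the way, in this order (a step that is already met when the one before it is completed fails the run):
1. the block that fits stands home between sample and moving jaw, the crank not yet turned to the dwell (((y of sample_24 in the frame of vice between -0.008 and 0.008 m and x of sample_24 in the frame of vice between -0.01 and 0.012 m and x of pack_26 in the frame of vice between -0.0105 and 0.001 m and y of pack_26 in the frame of vice between -0.056 and -0.012 m and z of pack_26 in the frame of vice below 0.019 m and angle between the x axis of pack_26 and the x axis of vice, either way round below 0.12 rad and angle between pack_26's own z axis and vertical below 0.1 rad) or (y of sample_31 in the frame of vice between -0.008 and 0.008 m and x of sample_31 in the frame of vice between -0.01 and 0.012 m and x of pack_19 in the frame of vice between -0.0105 and 0.001 m and y of pack_19 in the frame of vice between -0.056 and -0.012 m and z of pack_19 in the frame of vice below 0.019 m and angle between the x axis of pack_19 and the x axis of vice, either way round below 0.12 rad and angle between pack_19's own z axis and vertical below 0.1 rad) or (y of sample_38 in the frame of vice between -0.008 and 0.008 m and x of sample_38 in the frame of vice between -0.01 and 0.012 m and x of pack_12 in the frame of vice between -0.0105 and 0.001 m and y of pack_12 in the frame of vice between -0.056 and -0.012 m and z of pack_12 in the frame of vice below 0.019 m and angle between the x axis of pack_12 and the x axis of vice, either way round below 0.12 rad and angle between pack_12's own z axis and vertical below 0.1 rad)) and value of joint cam below 1.7 rad), for 0.1 s.
2. the crank is in the dwell and the sample is squeezed through the block (value of joint cam between 1.8 and 2.4 rad and ((y of sample_24 in the frame of vice between -0.008 and 0.008 m and x of sample_24 in the frame of vice between -0.01 and 0.012 m and x of pack_26 in the frame of vice between -0.0105 and 0.001 m and y of pack_26 in the frame of vice between -0.056 and -0.012 m and z of pack_26 in the frame of vice below 0.019 m and angle between the x axis of pack_26 and the x axis of vice, either way round below 0.12 rad and angle between pack_26's own z axis and vertical below 0.1 rad and contact force between pack_26 and sample_24 above 3 N and contact force between sample_24 and vice above 3 N and linear speed of pack_26 below 0.01 m/s) or (y of sample_31 in the frame of vice between -0.008 and 0.008 m and x of sample_31 in the frame of vice between -0.01 and 0.012 m and x of pack_19 in the frame of vice between -0.0105 and 0.001 m and y of pack_19 in the frame of vice between -0.056 and -0.012 m and z of pack_19 in the frame of vice below 0.019 m and angle between the x axis of pack_19 and the x axis of vice, either way round below 0.12 rad and angle between pack_19's own z axis and vertical below 0.1 rad and contact force between pack_19 and sample_31 above 3 N and contact force between sample_31 and vice above 3 N and linear speed of pack_19 below 0.01 m/s) or (y of sample_38 in the frame of vice between -0.008 and 0.008 m and x of sample_38 in the frame of vice between -0.01 and 0.012 m and x of pack_12 in the frame of vice between -0.0105 and 0.001 m and y of pack_12 in the frame of vice between -0.056 and -0.012 m and z of pack_12 in the frame of vice below 0.019 m and angle between the x axis of pack_12 and the x axis of vice, either way round below 0.12 rad and angle between pack_12's own z axis and vertical below 0.1 rad and contact force between pack_12 and sample_38 above 3 N and contact force between sample_38 and vice above 3 N and linear speed of pack_12 below 0.01 m/s))), for 0.2 s.
At the end, for the whole second after the job is handed in: Crank at rest in the dwell (2.1 rad, 0.3 either way); the sample still at the fixed jaw (8 mm along y, 1 cm along x); the block that makes 50 mm with it upright on the bed beside it, straight to 0.12 rad, within 5.5 mm of the back stop, squeezed with over 3 N (all of step 2 and velocity of joint cam between -0.05 and 0.05 rad/s); the robot touches nothing.
It fails at once if a sample is pressed into the vice with more than 35 N (contact force between any of sample_24, sample_31, sample_38 and vice above 35 N).
It fails at once if a sample is moved by more than 15 mm or tipped (distance of any of sample_24, sample_31, sample_38 from where it was at the start of the episode above 0.015 m or angle between any of sample_24, sample_31, sample_38's own z axis and vertical above 0.35 rad).
It fails at once if a bystander is moved by more than 25 mm or tipped (distance of any of solvent, jar, dish from where it was at the start of the episode above 0.025 m or angle between any of solvent, jar, dish's own z axis and vertical above 0.5 rad).
It also fails if it takes over 59 s, if anything falls off the work surface, if the arm or the gripper's body presses on something with over 40 N, if the wrist force passes 120 N, or if a joint passes its speed limit or range.

## Robot

A 6-joint arm with a two-finger parallel gripper is mounted at the origin on the work surface. World frame = base frame: x ahead of the robot, y to its left, z up, the work surface at z = 0. Lengths are in m, angles in rad, forces in N, time in s.
With the tool pointing down it reaches from about 0.25 to 0.725 m from the base axis. Payload 4 kg.
Tool frame: the origin (TCP) lies midway between the tips of the shut fingers; the grasp point (between the pads) lies 19 mm behind it; y points along the fingers, x is the direction in which the jaws open and shut, and the axes are right-handed (so a half turn about y gives the same grasp; the last joint's range is limited). The gripper opens to 85 mm and grips with 20 to 120 N. Pads are 22 mm wide; open, the fingers measure 114 mm over their backs; the gripper's body (76 mm by 85 mm) begins 54 mm behind the grasp point. The pads swing forward as they close: fully open they stand 13 mm farther back than shut.
Start: joints at [1.237, 0.241, 0.005, 1.335, 0, 1.571], TCP at [0.164, 0.472, 0.231] pointing down, gripper open.
Joint ranges: [-2.72, 2.72], [-1.05, 1.87], [-1.09, 1.28], [-1.99, 2.15], [-1.42, 1.44], [-3.14, 3.14]. Speed limits (rad/s): [2.79, 2.79, 3.14, 3.14, 3.14, 3.14].

## Interface

Orientations are given as a unit quaternion [x, y, z, w].
In Python, from workcell import bot gives the robot as it stands. The module is installed in compiled form; this text tells all that it offers.
- The arm moves only by the shell command python3 -m inch 'ROWS'. ROWS is text: rows parted by semicolons, each of 7 numbers parted by spaces: the turn, a rotation vector about the tool's x, y, z in degrees, then the shift along the tool's x, y, z in mm, then the closure, from 0 (fully open) to 1 (shut). In form: ax ay az dx dy dz fingers; .... A call has 1 to 12 rows; each row shifts and turns the commanded pose from where the row before left it, along the tool's axes as they then stand; what a row does not reach is not made up. A row lasts 1/8 s, in which the tool goes at most 62.5 mm and 10.7 degrees, less where a joint would pass 70% of its speed; a pose out of reach is approached as far as the arm can. A call with a gripper value outside its range is refused whole. The fingers move at their own pace and stop on an object; the grip force is fixed at half the most. Time passes only in rows, so rows that do not move let the fingers close. It gives the time, the measured TCP pose, the force and the opening at its end, in the units of the state.
- bot.get_obs(): the state, without advancing time (a new reading comes with each control period).
- bot.camera(name): name is "scene" or "top"; returns a dict with "color" (400x640x3 uint8, blue, green, red), "fx", "fy", "cx", "cy" (pixels), "k1" (the pictures are not rectified: a ray, as slopes to the right and down, at radius r is drawn at 1 + k1 r^2 times it, then the intrinsics apply), "extrinsics" (4x4, takes a point from world to camera coordinates). Camera axes: x right, y up, looking along -z (the intrinsics and any distortion apply to the point x, -y, -z); pixel columns grow to the right and rows downward; lengths in m; the calibration is good to about 2 mm. A picture is of the moment at which its call begins. There is no depth.
- bot.job_done(): hands the job in, once; it reports no verdict.
Trained networks look in the newest picture that a camera, given by its name, has taken for a name from the list of things; names that differ only in an ending like _2 or _b are one class to them, and where a whole thing is asked for, a point or a joint stands for the part that bears it (a point fixed in the world has none). Each returns a list of dicts, best first, with "conf" (0 to 1); they miss things now and then, are a little off and sometimes report something else, mostly with a low value. They report only what shows in the picture. A call takes as long as a camera call. They do not tell look-alikes from the thing itself.
- bot.look_for(name, camera): "extent" ([left, top, right, bottom] in pixels, round what is visible of it).
- bot.cut_out(name, camera): "region" (400x640 bool, what is visible of it) and "extent" ([left, top, right, bottom] in pixels, round what is visible of it).
- bot.spot_point(name, camera): "point" ([column, row] in pixels: a listed point, or the origin of a listed thing).
The state is a dict: "clock": time; "joint_pos": joint angles; "joint_vel": joint speeds; "tau": joint torques, N m; "eef_pos": TCP position; "tool_rot": TCP orientation; "ft_force": force on the tool from outside, world axes, zero at the start; "ft_torque": the same for the moment, N m; "grip_width": finger opening in m.
Only numpy, scipy, OpenCV 4.12 (cv2) and the standard library are available. Lean on these libraries where they do the work, as an engineer would, in place of code of your own. Each camera call takes 0.05 s, during which the arm holds its last target.

## Working session

There is one attempt and no reset: what is moved stays moved. The work goes in short steps, Python scripts to look and compute and a shell command to move; the robot and the scene stay as the last step left them, time stands still between calls to the robot, and variables do not carry over. Pictures are saved under pics/ and viewed, and the job is handed in when it is done.

```bash
ls; mkdir -p pics; python3 - <<'E'
from workcell import bot
import cv2,numpy as np
np.set_printoptions(precision=4,suppress=True)
o=bot.get_obs()
for k,v in o.items(): print(k,v)
for c in("scene","top"):
    d=bot.camera(c); cv2.imwrite(f"pics/{c}0.png",d["color"])
    print(c,d["fx"],d["fy"],d["cx"],d["cy"],d["k1"]); print(np.array(d["extrinsics"]))
E
```

```text
pics
clock 0.0
joint_pos [1.237  0.2414 0.0037 1.3352 0.     1.5708]
joint_vel [ 0.0007  0.001   0.0002  0.0001 -0.0014  0.0001]
tau [ -0.002  -37.2313  25.241    0.0169  -0.0001  -0.    ]
eef_pos [0.1636 0.4718 0.2304]
tool_rot [ 0.5765  0.4094 -0.4106 -0.5757]
ft_force [-0.1734  0.0222  1.0832]
ft_torque [0.0037 0.0216 0.0291]
grip_width 0.08594037535180821
scene 410.6024069535801 410.6024069535801 325.00782572624945 197.1138896857363 -0.016124099923560353
[[ 0.1978  0.9802 -0.0061 -0.1613]
 [-0.8281  0.1705  0.534   0.4237]
 [ 0.5244 -0.1006  0.8455 -1.3869]
 [ 0.      0.      0.      1.    ]]
top 493.2175305814843 493.2175305814843 324.9969638977438 199.42469612795745 -0.12221516156454716
[[-0.0215 -0.9997  0.0071  0.0551]
 [ 0.9964 -0.0209  0.0817 -0.5866]
 [-0.0816  0.0089  0.9966 -1.4663]
 [ 0.      0.      0.      1.    ]]
```

View pics/scene0.png

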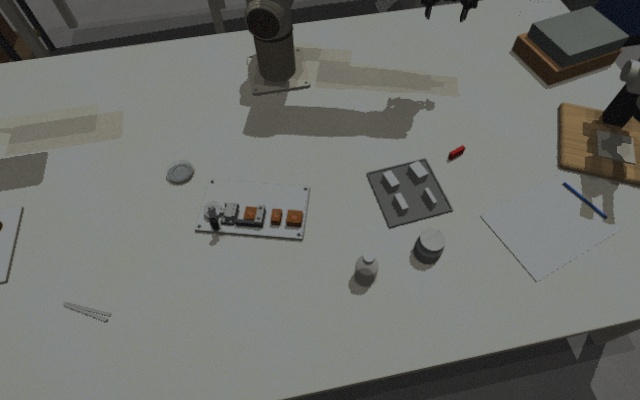

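View pics/top0.png

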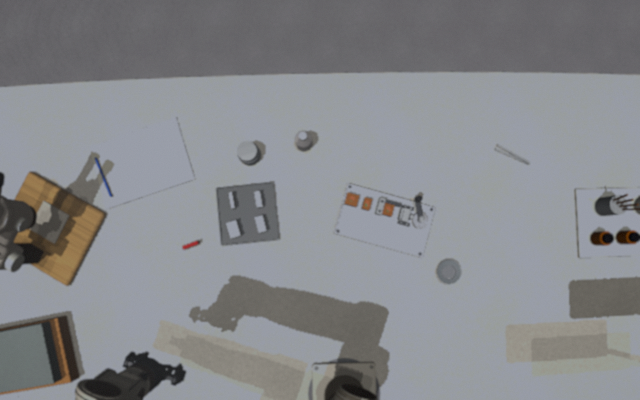

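The scene shows the vice plate at about (255,208), the tray at (408,192) with 4 blocks, and the red decoy at (456,153). In the top view the vice is at (385,218) and the tray at (248,213). Next: helpers, detections and enlarged crops.

```bash
cat > h.py <<'E'
from workcell import bot
import cv2,numpy as np
from scipy.optimize import least_squares
from scipy.spatial.transform import Rotation as R
np.set_printoptions(precision=4,suppress=True)
def cam(c): 
    d=bot.camera(c); d["extrinsics"]=np.array(d["extrinsics"]); return d
def proj(d,P):
    P=np.atleast_2d(P); E=d["extrinsics"]; q=P@E[:3,:3].T+E[:3,3]
    x=q[:,0]/-q[:,2]; y=-q[:,1]/-q[:,2]; s=1+d["k1"]*(x*x+y*y)
    return np.c_[d["fx"]*x*s+d["cx"],d["fy"]*y*s+d["cy"]]
def unproj(d,uv,z):
    uv=np.atleast_2d(uv).astype(float); xd=(uv[:,0]-d["cx"])/d["fx"]; yd=(uv[:,1]-d["cy"])/d["fy"]
    x,y=xd.copy(),yd.copy()
    for _ in range(20):
        s=1+d["k1"]*(x*x+y*y); x,y=xd/s,yd/s
    E=d["extrinsics"]; r=np.c_[x,-y,-np.ones_like(x)]@E[:3,:3]; o=-E[:3,:3].T@E[:3,3]
    return o+r*((z-o[2])/r[:,2])[:,None]
def crop(d,name,u0,v0,u1,v1,k):
    cv2.imwrite(name,cv2.resize(d["color"][v0:v1,u0:u1],None,fx=k,fy=k,interpolation=cv2.INTER_CUBIC))
E
python3 - <<'E'
from h import *
for c in("scene","top"):
    d=cam(c)
    if c=="top":
        crop(d,"pics/topv.png",325,175,445,265,6); crop(d,"pics/topt.png",205,170,295,255,6)
    else:
        crop(d,"pics/scv.png",185,170,320,250,5); crop(d,"pics/sct.png",355,150,465,235,6)
    for n,z in (("vice",.014),("jaw_face",.03),("stop_face",.025),("crank_knob",.064),("sample_24",.014),("sample_31",.014),("sample_38",.014),("tray",0),("pack_12",.005),("pack_19",.005),("pack_26",.005),("pack_33",.005),("solvent",0),("jar",0),("dish",0)):
        for r in bot.spot_point(n,c)[:4]:
            print(c,n,round(r["conf"],2),np.array(r["point"]).round(1),unproj(d,r["point"],z)[0].round(4))
E
```

```text
scene vice 0.79 [257.6 218. ] [ 0.5601 -0.1274  0.014 ]
scene vice 0.37 [281.5 220.6] [ 0.5803 -0.0675  0.014 ]
scene jaw_face 0.74 [425.  254.5] [0.7523 0.26   0.03  ]
scene jaw_face 0.66 [232.2 210.1] [ 0.5329 -0.1881  0.03  ]
scene jaw_face 0.48 [282.8 220. ] [ 0.5883 -0.0638  0.03  ]
scene jaw_face 0.45 [180.7 172.2] [ 0.3826 -0.3181  0.03  ]
scene stop_face 0.7 [244.6 222.2] [ 0.5722 -0.1606  0.025 ]
scene crank_knob 0.74 [210.8 224.1] [ 0.5836 -0.2378  0.064 ]
scene sample_24 0.52 [258.1 214.7] [ 0.5505 -0.125   0.014 ]
scene sample_24 0.51 [302.8 223.9] [ 0.6009 -0.015   0.014 ]
scene sample_24 0.46 [281.9 219.5] [ 0.5772 -0.066   0.014 ]
scene sample_31 0.52 [258.1 214.7] [ 0.5505 -0.125   0.014 ]
scene sample_31 0.51 [302.8 223.9] [ 0.6009 -0.015   0.014 ]
scene sample_31 0.46 [281.9 219.5] [ 0.5772 -0.066   0.014 ]
scene sample_38 0.52 [258.1 214.7] [ 0.5505 -0.125   0.014 ]
scene sample_38 0.51 [302.8 223.9] [ 0.6009 -0.015   0.014 ]
scene sample_38 0.46 [281.9 219.5] [ 0.5772 -0.066   0.014 ]
scene tray 0.82 [407.9 192.4] [0.5546 0.2844 0.    ]
scene tray 0.16 [427.9 203.
[... 2524 characters left out ...]
0.3171 0.005 ]
top pack_26 0.6 [190.2 245.1] [0.4575 0.4582 0.005 ]
top pack_26 0.5 [261.  197.4] [0.5995 0.2384 0.005 ]
top pack_26 0.46 [234.2 198.5] [0.5978 0.321  0.005 ]
top pack_33 0.68 [235.7 226.7] [0.5113 0.3171 0.005 ]
top pack_33 0.6 [190.2 245.1] [0.4575 0.4582 0.005 ]
top pack_33 0.5 [261.  197.4] [0.5995 0.2384 0.005 ]
top pack_33 0.46 [234.2 198.5] [0.5978 0.321  0.005 ]
top solvent 0.58 [303.9 141.6] [0.771  0.1041 0.    ]
top jar 0.82 [246.8 152.7] [0.7401 0.2819 0.    ]
top jar 0.52 [358.1 201.8] [ 0.5801 -0.059   0.    ]
top dish 0.69 [261.3 223.3] [0.5203 0.239  0.    ]
top dish 0.61 [446.6 273.2] [ 0.3546 -0.3258  0.    ]
top dish 0.2 [249.2 154. ] [0.7358 0.2745 0.    ]
```

View pics/topv.png

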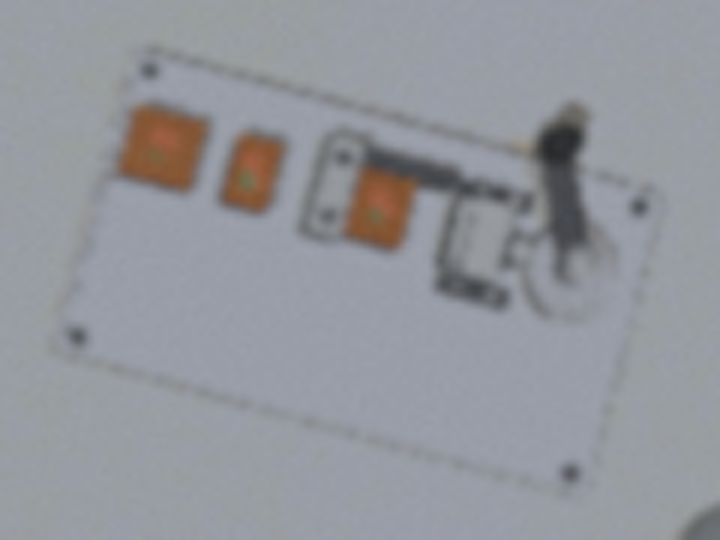

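View pics/topt.png

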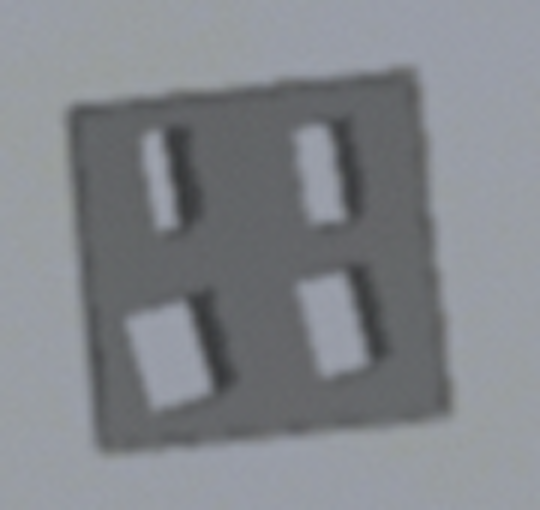

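View pics/scv.png

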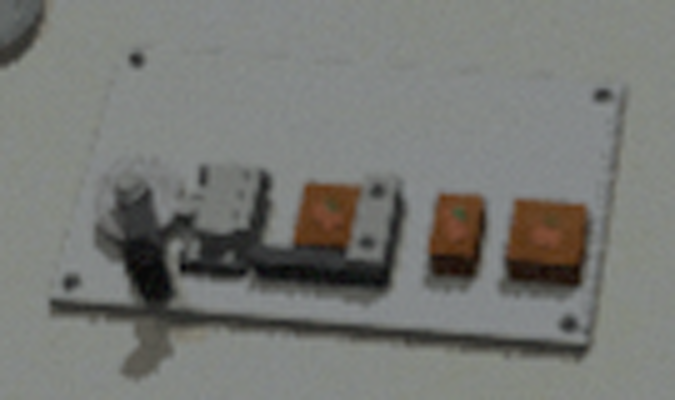

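View pics/sct.png

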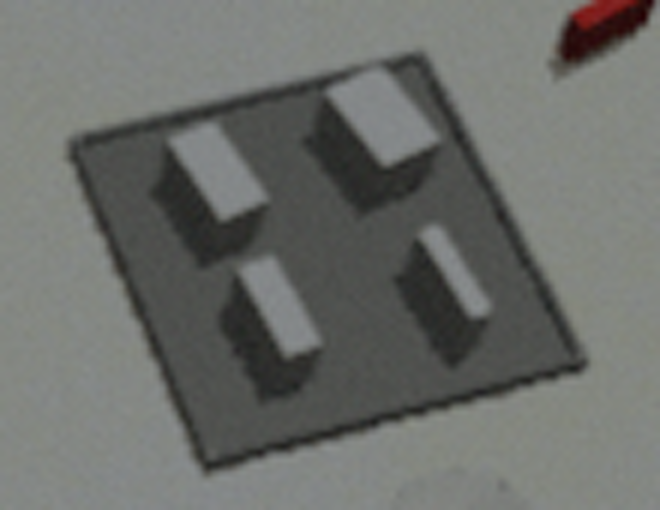

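Sample widths along the plate look like 38 and 24 on the ledge and 31 in the vice, so pack_19 should be the one. Now I'll fit the vice and block poses and check the sizes numerically.

```bash
cat >> h.py <<'E'
def rect(x0,x1,y0,y1,z):
    c=np.array([[x0,y0,z],[x1,y0,z],[x1,y1,z],[x0,y1,z]])/1000.
    return [(c[i],c[(i+1)%4]) for i in range(4)]
def samp(edges,n=60):
    t=np.linspace(0.06,.94,n)[:,None]
    return np.vstack([a+(b-a)*t for a,b in edges])
def place(P,p):
    c,s=np.cos(p[2]),np.sin(p[2]); Q=P.copy()
    Q[:,0]=p[0]+c*P[:,0]-s*P[:,1]; Q[:,1]=p[1]+s*P[:,0]+c*P[:,1]; return Q
def gmag(d,sg):
    g=cv2.GaussianBlur(d["color"].astype(np.float32),(0,0),sg)
    gx=cv2.Sobel(g,cv2.CV_32F,1,0)
    gy=cv2.Sobel(g,cv2.CV_32F,0,1); m=np.sqrt((gx**2+gy**2).sum(2)); return np.minimum(m,np.percentile(m,98))
def fit(ds,P,p0,sgs=(2,1)):
    from scipy.optimize import minimize
    p=np.array(p0,float)
    for sg in sgs:
        G=[gmag(d,sg) for d in ds]
        def f(q):
            s=0
            for d,g in zip(ds,G):
                uv=proj(d,place(P,q*[1,1,1])).astype(np.float32)
                s-=cv2.remap(g,uv[:,:1].copy(),uv[:,1:].copy(),cv2.INTER_LINEAR).mean()
            return s
        S=np.vstack([p,p+[.006,0,0],p+[0,.006,0],p+[0,0,.05]])
        r=minimize(f,p,method="Nelder-Mead",options=dict(initial_simplex=S,xatol=1e-5,fatol=1e-4)); p=r.x
    return p,r.fun
def overlay(d,name,box,k,items):
    u0,v0,u1,v1=box
    im=cv2.resize(d["color"][v0:v1,u0:u1],None,fx=k,fy=k,interpolation=cv2.INTER_CUBIC)
    for edges,p,col in items:
        for a,b in edges:
            q=((proj(d,place(np.array([a,b]),p))-[u0,v0]+.5)*k).round().astype(int)
            cv2.line(im,tuple(map(int,q[0])),tuple(map(int,q[1])),col,1)
    cv2.imwrite(name,im)
E
python3 - <<'E'
from h import *
ds=[cam("top"),cam("scene")]
V=rect(-110,50,-158,123,14)+rect(-20,30,0,18,46)
P=samp(V); p0=[.56,-.127,-.27]
for k in ([0],[1],[0,1]):
    pv,f=fit([ds[i] for i in k],P,p0); print("vice",k,pv,f)
    for n,w,guess in(("p12",12,(.6,.325)),("p19",19,(.603,.243)),("p26",26,(.525,.243)),("p33",33,(.515,.327))):
        B=rect(-25,25,-w/2,w/2,35)
        if n!="p19" and k!=[0,1]: continue
        best=min((fit([ds[i] for i in k],samp(B),[*guess,y]) for y in(-.3,-.1,.1)),key=lambda r:r[1]); print(n,k,best)
        if n=="p19": pb=best[0]
V2=V+rect(-16,20,-31,0,40)+rect(-20,18,-56,-53,46)
B=rect(-25,25,-9.5,9.5,35)
overlay(ds[0],"pics/ovtv.png",(325,175,445,265),6,[(V2,pv,(0,255,0))])
overlay(ds[1],"pics/ovsv.png",(185,170,320,250),5,[(V2,pv,(0,255,0))])
overlay(ds[0],"pics/ovtt.png",(205,170,295,255),6,[(B,pb,(0,255,0))])
overlay(ds[1],"pics/ovst.png",(355,150,465,235),6,[(B,pb,(0,255,0))])
E
```

```text
vice [0] [ 0.5501 -0.1558 -0.01  ] -103.87763214111328
p19 [0] (array([0.5937, 0.244 , 0.1626]), np.float64(-205.82476806640625))
vice [1] [ 0.5616 -0.129  -0.2349] -142.75865173339844
p19 [1] (array([0.5949, 0.2464, 0.1106]), np.float64(-235.005126953125))
vice [0, 1] [ 0.5612 -0.1292 -0.2247] -217.375732421875
p12 [0, 1] (array([ 0.6083,  0.3279, -0.0262]), np.float64(-325.9476013183594))
p19 [0, 1] (array([0.594 , 0.2456, 0.1229]), np.float64(-433.86077880859375))
p26 [0, 1] (array([0.5193, 0.2396, 0.2239]), np.float64(-436.93621826171875))
p33 [0, 1] (array([0.5044, 0.3217, 0.2783]), np.float64(-410.55255126953125))
```

```bash
python3 - <<'E'
from h import *
ds=[cam("top"),cam("scene")]
V=rect(-110,50,-158,123,14)+rect(-20,30,0,18,46)
for k in ([0],[1],[0,1]):
    for y0 in(-.22,-.26):
        for sg in((3,1.5),(1.5,.8)):
            pv,f=fit([ds[i] for i in k],samp(V),[.561,-.129,y0],sg); print("vice",k,y0,sg,pv,f)
V2=V+rect(-16,20,-31,0,40)+rect(-20,18,-56,-53,46)
a=[.5616,-.129,-.2349]
overlay(ds[0],"pics/ovtv2.png",(325,175,445,265),6,[(V2,a,(0,255,0))])
overlay(ds[1],"pics/ovsv2.png",(185,170,320,250),5,[(V2,a,(0,255,0))])
E
```

```text
vice [0] -0.22 (3, 1.5) [ 0.5493 -0.1554 -0.3684] -91.74153137207031
vice [0] -0.22 (1.5, 0.8) [ 0.5596 -0.1351 -0.2908] -100.33847045898438
vice [0] -0.26 (3, 1.5) [ 0.5492 -0.1554 -0.3688] -91.7350845336914
vice [0] -0.26 (1.5, 0.8) [ 0.552  -0.1576 -0.0383] -111.61975860595703
vice [1] -0.22 (3, 1.5) [ 0.5604 -0.1297 -0.2178] -107.57241821289062
vice [1] -0.22 (1.5, 0.8) [ 0.5614 -0.1285 -0.2358] -156.9749298095703
vice [1] -0.26 (3, 1.5) [ 0.5597 -0.1296 -0.2079] -107.4961929321289
vice [1] -0.26 (1.5, 0.8) [ 0.5613 -0.1285 -0.2361] -156.9552459716797
vice [0, 1] -0.22 (3, 1.5) [ 0.5473 -0.1547 -0.8236] -194.2872314453125
vice [0, 1] -0.22 (1.5, 0.8) [ 0.5616 -0.1286 -0.2383] -239.59942626953125
vice [0, 1] -0.26 (3, 1.5) [ 0.5474 -0.1546 -0.8276] -194.279052734375
vice [0, 1] -0.26 (1.5, 0.8) [ 0.5616 -0.1286 -0.2377] -239.6141357421875
```

View pics/ovtv2.png

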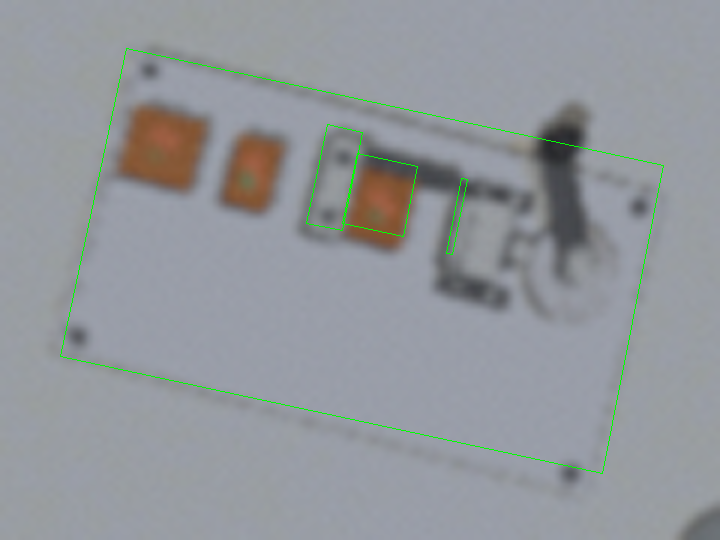

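View pics/ovsv2.png

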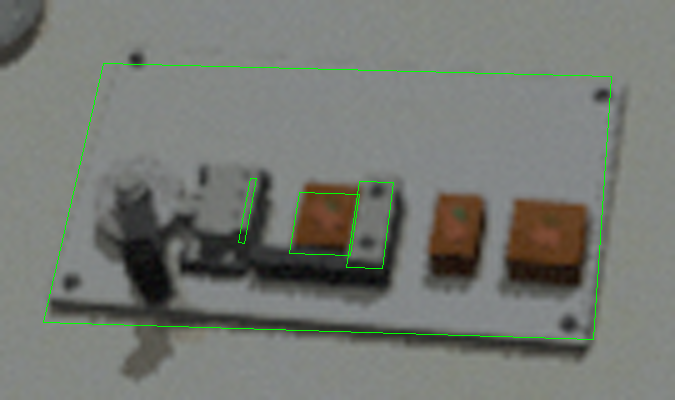

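View pics/ovtt.png

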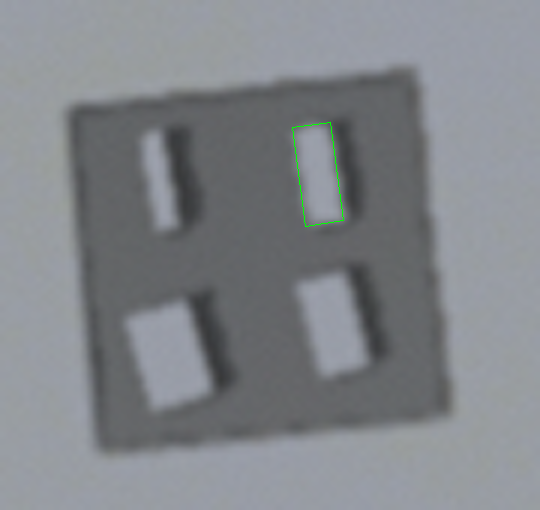

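View pics/ovst.png

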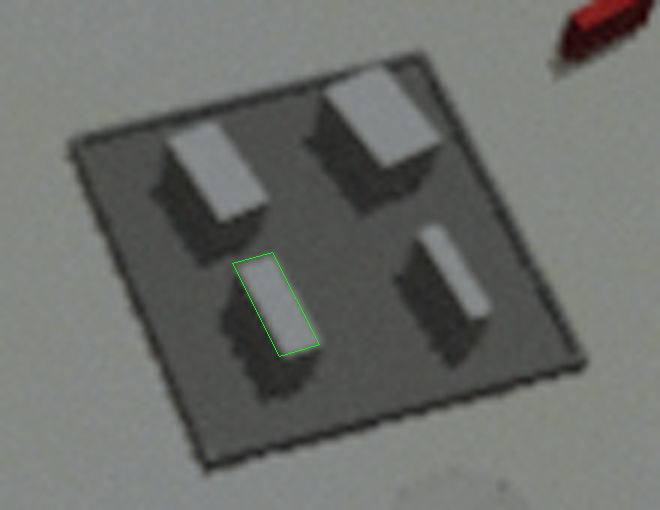

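The block fit is good, but the vice fit got stuck with a yaw that is too shallow. I'll enhance the contrast and read the edges.

```bash
python3 - <<'E'
from h import *
for c,box,k in(("top",(327,175,443,265),6.8),("scene",(188,172,318,248),6)):
    d=cam(c); u0,v0,u1,v1=box
    L=cv2.cvtColor(d["color"],cv2.COLOR_BGR2LAB)
    L[...,0]=cv2.createCLAHE(6,(10,16)).apply(L[...,0])
    im=cv2.cvtColor(L,cv2.COLOR_LAB2BGR)[v0:v1,u0:u1]
    im=cv2.resize(im,None,fx=k,fy=k,interpolation=cv2.INTER_CUBIC)
    for u in range(u0//10*10+10,u1,10):
        x=int((u-u0+.5)*k); cv2.line(im,(x,0),(x,6),(0,0,255),1); cv2.putText(im,str(u),(x-12,18),0,.4,(0,0,255),1)
    for v in range(v0//10*10+10,v1,10):
        y=int((v-v0+.5)*k); cv2.line(im,(0,y),(6,y),(0,0,255),1); cv2.putText(im,str(v),(8,y+4),0,.4,(0,0,255),1)
    cv2.imwrite(f"pics/en_{c}.png",im)
E
```

```text
(no output)
```

View pics/en_top.png

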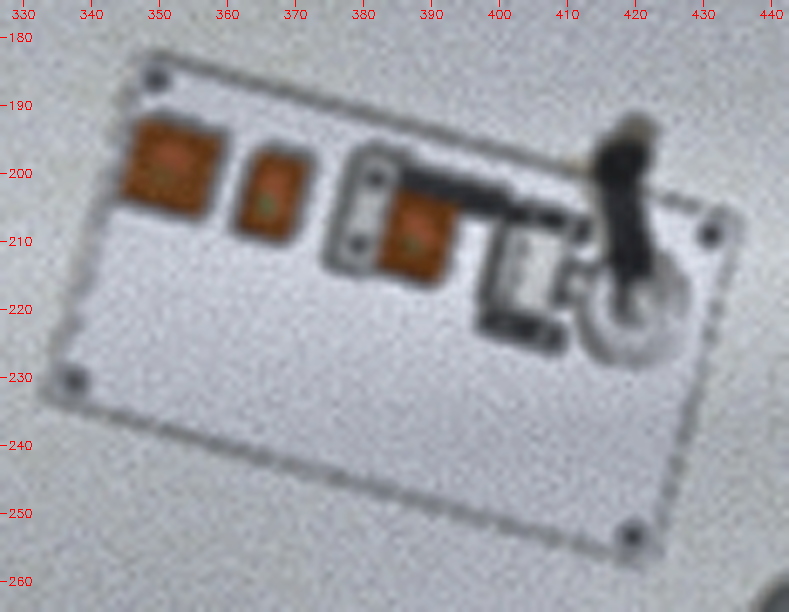

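View pics/en_scene.png

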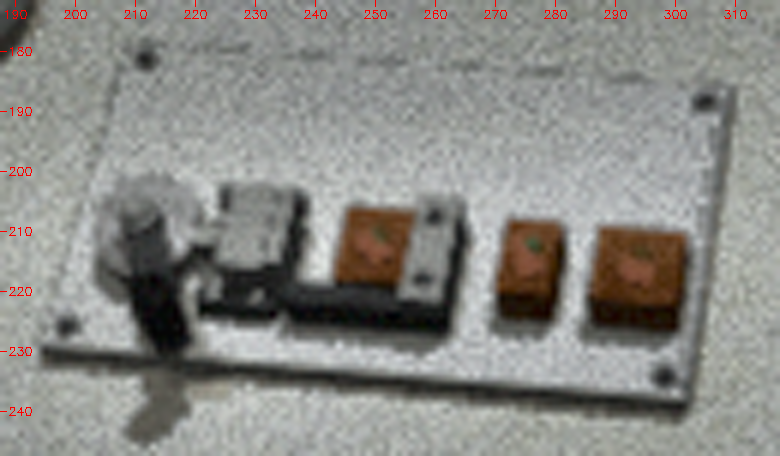

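```bash
python3 - <<'E'
from h import *
dt,dsc=cam("top"),cam("scene")
t=lambda x,y:(327+x/6.8-.5,175+y/6.8-.5)
s=lambda x,y:(188+x/6-.5,172+y/6-.5)
T=np.array([t(155,80),t(710,235),t(632,537),t(74,381),t(367,210)])
S=np.array([s(664,376),s(68,325),s(145,60),s(705,101),s(427,247)])
sg=np.array([[1,1],[1,-1],[-1,-1],[-1,1]])
def model(q):
    a,b=q[3:5]
    return place(np.vstack([np.c_[-.030+sg[:,0]*a,-.0175+sg[:,1]*b,[.014]*4],[[.005,.009,.046]]]),q[:3])
for nm,L in(("top",[(dt,T)]),("scene",[(dsc,S)]),("both",[(dt,T),(dsc,S)])):
    r=least_squares(lambda q:np.concatenate([(proj(d,model(q))-X).ravel() for d,X in L]),[.561,-.129,-.26,.07,.13])
    print(nm,r.x); print(r.fun.reshape(-1,2).round(2).tolist())
q=r.x
V2=rect(-110,50,-158,123,14)+rect(-20,30,0,18,46)+rect(-16,20,-31,0,40)+rect(-20,18,-56,-53,46)
overlay(dt,"pics/ovtv3.png",(325,175,445,265),6,[(V2,q,(0,255,0))])
overlay(dsc,"pics/ovsv3.png",(185,170,320,250),5,[(V2,q,(0,255,0))])
for d,V in((dt,V2),(dsc,V2)):
    for sgm in((1.0,.7),): print(fit([d],samp(V[:12]),q[:3],sgm))
print(fit([dt,dsc],samp(V2[:12]),q[:3],(1.,.7)))
E
```

```text
top [ 0.5565 -0.1287 -0.2934  0.07    0.1296]
[[0.19, -0.01], [0.12, -0.04], [-0.01, -0.15], [-0.13, -0.02], [-0.17, 0.22]]
scene [ 0.557  -0.1271 -0.2945  0.0697  0.1294]
[[0.02, -0.12], [-0.16, 0.07], [0.04, -0.16], [-0.16, 0.14], [0.24, 0.07]]
both [ 0.5567 -0.1278 -0.2941  0.0698  0.1295]
[[-0.09, -0.05], [-0.21, -0.04], [-0.35, -0.24], [-0.41, -0.15], [-0.48, 0.15], [-0.23, -0.14], [-0.46, 0.09], [-0.24, -0.23], [-0.41, 0.04], [-0.04, 0.02]]
(array([ 0.5519, -0.1303, -0.2853]), np.float64(-140.43405151367188))
(array([ 0.5581, -0.1277, -0.2935]), np.float64(-189.31866455078125))
(array([ 0.5564, -0.1275, -0.273 ]), np.float64(-308.3033142089844))
```

View pics/ovtv3.png

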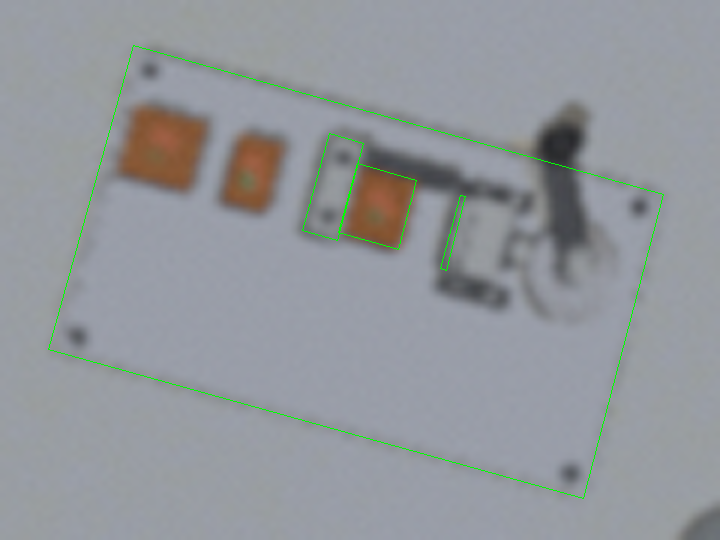

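View pics/ovsv3.png

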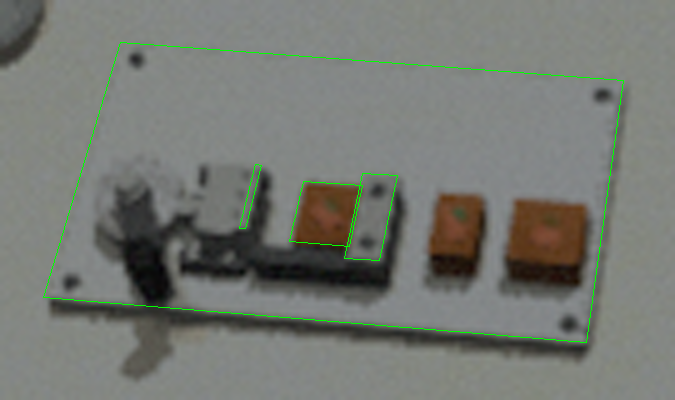

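The vice fits in both views: origin (0.5567, -0.1278), yaw -0.294, with residuals under 0.5 px. The 31 mm outline matches the amber block in the jaws exactly, so pack_19 is needed.

Candidates (top view pixels):
- Tray blocks at (232,200) = 12 mm, (258,199) = 19 mm, (261,224) = 26 mm and (233,229) = 33 mm.
- The red decoy at (191,245).

I choose (258,199). Its 50x19 outline overlaid exactly in the crop I already viewed. Now the move plan.

```bash
cat >> h.py <<'E'
VICE=np.array([.5567,-.1278,-.294])
def v2w(x,y,z=0):   # mm in vice -> world m
    return place(np.array([[x,y,z]])/1000.,VICE)[0]
def w2v(p):
    c,s=np.cos(VICE[2]),np.sin(VICE[2]); d=np.array(p[:2])-VICE[:2]
    return np.array([c*d[0]+s*d[1],-s*d[0]+c*d[1]])*1000
def tool():
    o=bot.get_obs(); Rm=R.from_quat(o["tool_rot"]); return np.array(o["eef_pos"]),Rm,o
def plan(tp,yawx):
    """tp target TCP, yawx world heading of tool x (mod pi); prints turn (rotvec deg) and shift after turn (mm)"""
    p,Rm,o=tool(); out=[]
    for yy in(yawx,yawx+np.pi):
        x=np.array([np.cos(yy),np.sin(yy),0]); y=np.array([0,0,-1.]); Rt=R.from_matrix(np.c_[x,y,np.cross(x,y)])
        rv=(Rm.inv()*Rt).as_rotvec(degrees=True); out.append((np.linalg.norm(rv),rv,Rt))
    out.sort(key=lambda r:r[0])
    _,rv,Rt=out[0]
    print("TCP",p,"axes",Rm.as_matrix().round(3).tolist(),"j6",o["joint_pos"][5],"F",np.array(o["ft_force"]).round(1),"w",o["grip_width"],"t",o["clock"])
    print("turn",rv.round(2),"then shift",(Rt.inv().apply(np.array(tp)-p)*1000).round(1))
E
python3 - <<'E'
from h import *
b=np.array([.594,.2456,.123]); c,s=np.cos(b[2]),np.sin(b[2])
g=b[:2]-.013*np.array([c,s]); print(g)
plan([*g,.15],b[2]+np.pi/2)
E
```

```text
[0.5811 0.244 ]
TCP [0.1638 0.4724 0.2313] axes [[0.328, 0.0, -0.945], [0.945, -0.0, 0.328], [-0.0, -1.0, -0.0]] j6 1.5707982216852718 F [-0.1 -0.2  0.4] w 0.08536844234867524 t 2.1
turn [  0.   -26.17  -0.  ] then shift [-277.9   81.3 -386.1]
```

```bash
python3 -m inch '0 -8.7 0 0 0 0 0.2; 0 -8.7 0 0 0 0 0.3; 0 -8.8 0 0 0 0 0.35; 0 0 0 -30.9 9 -42.9 0.35; 0 0 0 -30.9 9 -42.9 0.35; 0 0 0 -30.9 9 -42.9 0.35; 0 0 0 -30.9 9 -42.9 0.35; 0 0 0 -30.9 9 -42.9 0.35; 0 0 0 -30.9 9 -42.9 0.35; 0 0 0 -30.9 9 -42.9 0.35; 0 0 0 -30.9 9 -42.9 0.35; 0 0 0 -30.9 9 -42.9 0.35'
python3 - <<'E'
from h import *
d=cam("top"); crop(d,"pics/t1.png",205,140,305,240,6); d=cam("scene"); crop(d,"pics/s1.png",345,120,465,210,6)
plan([.5811,.244,.15],.123+np.pi/2)
E
```

```text
clock: 3.6
eef_pos: [0.5828, 0.243, 0.15]
tool_rot: [0.468, 0.53, -0.53, -0.468]
ft_force: [0.3, 0.9, 0.4]
grip_width: 0.0553
TCP [0.5848 0.2404 0.148 ] axes [[-0.117, -0.0, -0.993], [0.993, -0.002, -0.117], [-0.002, -1.0, 0.0]] j6 0.2732997663940266 F [-1.1  0.1  0.5] w 0.055761592072421796 t 3.7
turn [-0.03 -0.32 -0.1 ] then shift [ 4.  -2.   3.2]
```

View pics/t1.png

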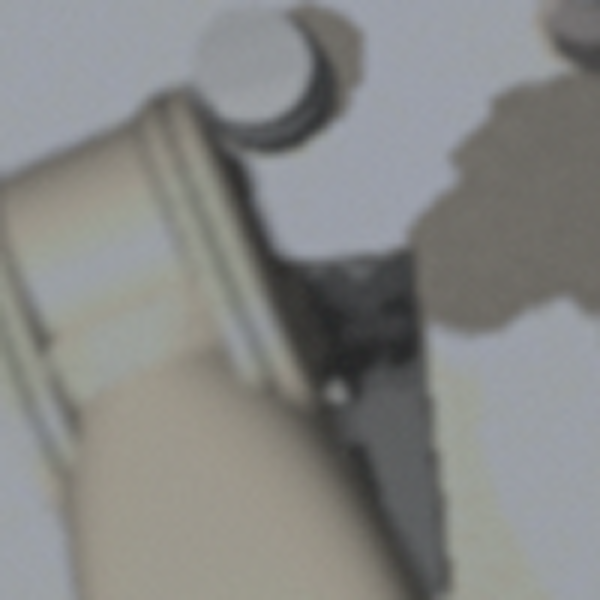

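View pics/s1.png

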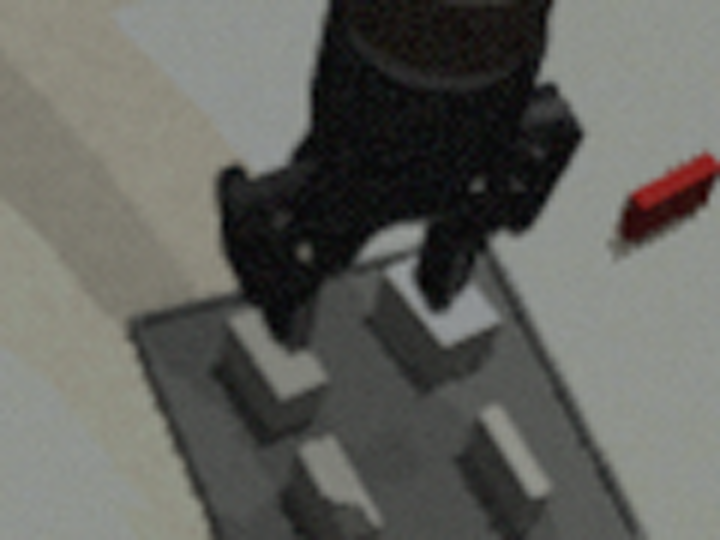

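```bash
python3 -m inch '0 0 0 0 0 0 0.35; 0 0 0 0 0 0 0.35'
python3 - <<'E'
from h import *
for i in range(3): plan([.5811,.244,.15],.123+np.pi/2)
E
```

```text
clock: 3.95
eef_pos: [0.5804, 0.2448, 0.1507]
tool_rot: [0.468, 0.53, -0.53, -0.468]
ft_force: [-0.8, 0.4, 1.2]
grip_width: 0.0554
TCP [0.5804 0.2448 0.1507] axes [[-0.124, -0.0, -0.992], [0.992, 0.0, -0.124], [0.0, -1.0, 0.0]] j6 0.2741651088566411 F [-0.8  0.4  1.2] w 0.05543429407535895 t 3.95
turn [-0.01  0.1   0.02] then shift [-0.9  0.7 -0.6]
TCP [0.5804 0.2448 0.1507] axes [[-0.124, -0.0, -0.992], [0.992, 0.0, -0.124], [0.0, -1.0, 0.0]] j6 0.2741651088566411 F [-0.8  0.4  1.2] w 0.05543429407535895 t 3.95
turn [-0.01  0.1   0.02] then shift [-0.9  0.7 -0.6]
TCP [0.5804 0.2448 0.1507] axes [[-0.124, -0.0, -0.992], [0.992, 0.0, -0.124], [0.0, -1.0, 0.0]] j6 0.2741651088566411 F [-0.8  0.4  1.2] w 0.05543429407535895 t 3.95
turn [-0.01  0.1   0.02] then shift [-0.9  0.7 -0.6]
```

```bash
python3 -m inch '0 0 0 -1 35 0 0.35; 0 0 0 0 35 0 0.35; 0 0 0 0 35 0 0.35; 0 0 0 0 22 0 0.35; 0 0 0 0 15 0 0.35; 0 0 0 0 0 0 0.35; 0 0 0 0 0 0 0.6; 0 0 0 0 0 0 1; 0 0 0 0 0 0 1; 0 0 0 0 0 0 1; 0 0 0 0 0 0 1'
python3 - <<'E'
from h import *
d=cam("scene"); crop(d,"pics/s2.png",345,120,465,210,6)
plan([.5811,.244,.15],.123+np.pi/2)
E
```

```text
clock: 5.32
eef_pos: [0.5825, 0.2436, 0.0099]
tool_rot: [0.469, 0.531, -0.529, -0.468]
ft_force: [-0.5, 0.6, 5.2]
grip_width: 0.018
TCP [0.5825 0.2436 0.01  ] axes [[-0.123, 0.003, -0.992], [0.992, 0.002, -0.123], [0.001, -1.0, -0.003]] j6 0.27240682491246804 F [-0.5  0.2  6.1] w 0.01775771208540426 t 5.375
turn [0.17 0.03 0.07] then shift [   0.6 -140.     1.3]
```

View pics/s2.png

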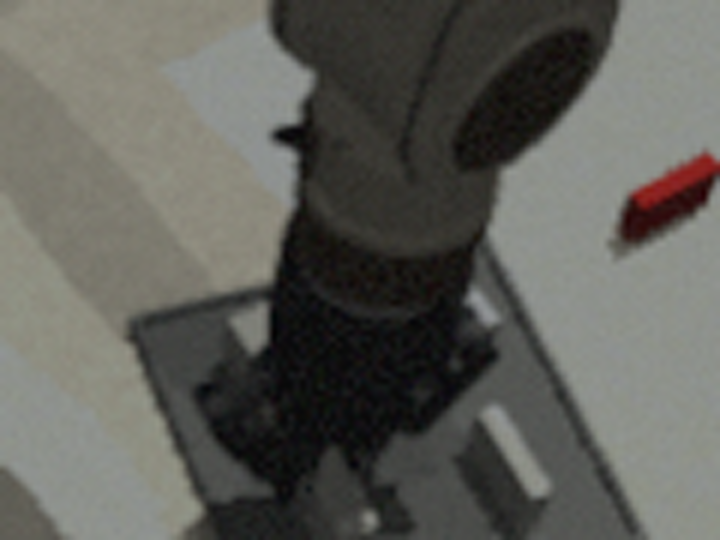

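Grip width is about 18–19 mm, so the block is held. Lift and turn to the vice heading.

```bash
python3 -m inch '0 0 0 0 -20 0 1; 0 0 0 0 -40 0 1; 0 0 0 0 -40 0 1; 0 8 0 0 -10 0 1; 0 8 0 0 0 0 1; 0 7.9 0 0 0 0 1; 0 0 0 0 0 0 1; 0 0 0 0 0 0 1'
python3 - <<'E'
from h import *
d=cam("scene"); crop(d,"pics/s3.png",345,120,465,210,6)
t=v2w(-73,-42.5); print(t)
plan([t[0],t[1],.12],VICE[2]+np.pi/2)
E
```

```text
clock: 6.38
eef_pos: [0.5812, 0.2428, 0.118]
tool_rot: [-0.567, -0.422, 0.422, 0.567]
ft_force: [0.6, 0.4, -1.8]
grip_width: 0.018
[ 0.4745 -0.1473  0.    ]
TCP [0.5812 0.2429 0.1181] axes [[0.288, -0.0, -0.958], [0.958, -0.0, 0.288], [-0.0, -1.0, 0.0]] j6 0.688045494581754 F [-0.1  0.1 -1.3] w 0.01778003098035647 t 6.425
turn [-0.02  0.1  -0.02] then shift [-404.4   -1.9  -11. ]
```

View pics/s3.png

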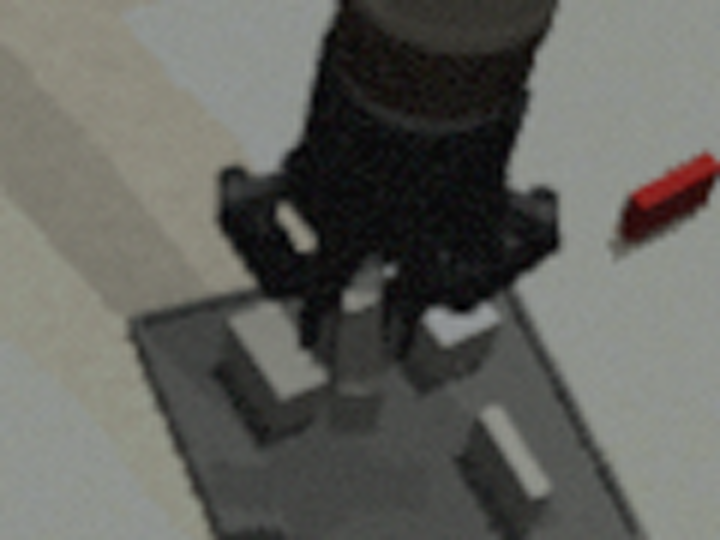

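The block hangs upright in the fingers; crop pixel (360,340). Carry it over to the bed in front of the mouth.

```bash
python3 -m inch '0 0 0 -30 0 -1 1; 0 0 0 -42 0 -1 1; 0 0 0 -42 0 -1 1; 0 0 0 -42 0 -1 1; 0 0 0 -42 0 -1 1; 0 0 0 -42 0 -1 1; 0 0 0 -42 0 -1 1; 0 0 0 -42 0 -1 1; 0 0 0 -42 0 -1 1; 0 0 0 -38.4 0 -2 1; 0 0 0 0 0 0 1; 0 0 0 0 0 0 1'
python3 - <<'E'
from h import *
d=cam("scene"); crop(d,"pics/s4.png",175,130,315,240,5)
d=cam("top"); crop(d,"pics/t4.png",325,175,445,275,5)
t=v2w(-73,-42.5)
plan([t[0],t[1],.05],VICE[2]+np.pi/2)
E
```

```text
clock: 7.92
eef_pos: [0.4748, -0.1472, 0.1183]
tool_rot: [-0.568, -0.422, 0.421, 0.568]
ft_force: [0.2, 0.6, -1.5]
grip_width: 0.018
TCP [ 0.475  -0.1465  0.1183] axes [[0.288, 0.0, -0.958], [0.958, 0.0, 0.288], [0.0, -1.0, 0.0]] j6 -0.007219921836281226 F [-1.7 -0.3 -0.8] w 0.017800678898164928 t 8.025
turn [-0.    0.11  0.01] then shift [-0.9 68.3  0.3]
```

View pics/s4.png

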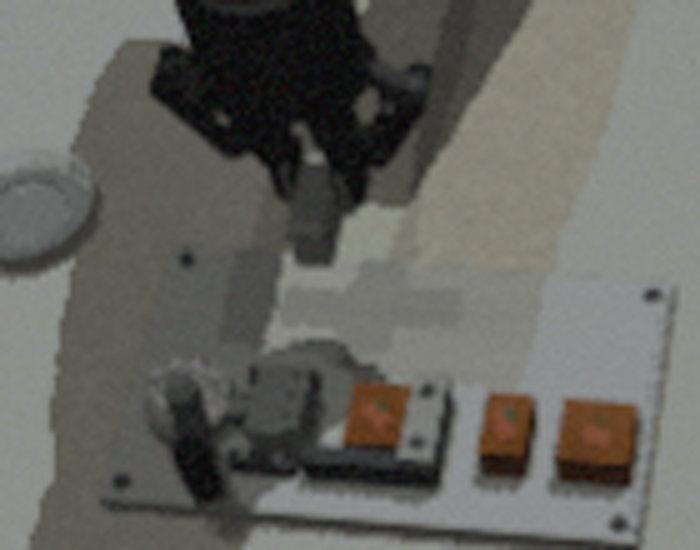

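View pics/t4.png

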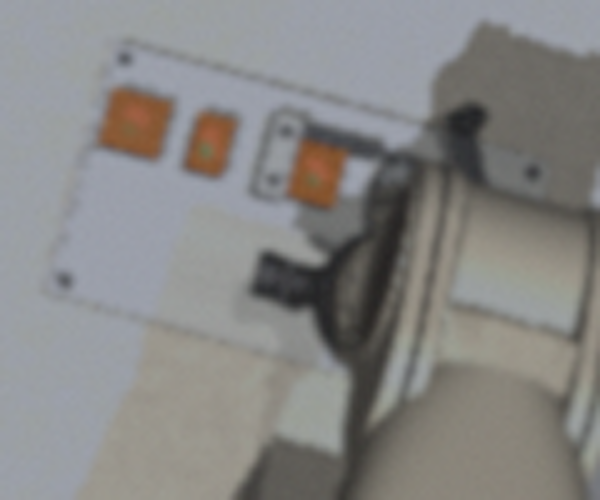

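```bash
python3 -m inch '0 0 0 -0.5 25 0 1; 0 0 0 0 30 0 1; 0 0 0 0 25 0 1; 0 0 0 0 13 0 1; 0 0 0 0 4 0 1; 0 0 0 0 0 0 1; 0 0 0 0 0 0 1'
python3 - <<'E'
from h import *
d=cam("scene"); crop(d,"pics/s5.png",200,170,300,240,7)
p,Rm,o=tool(); print(p,w2v(p),o["ft_force"])
t=v2w(-73,-42.5)
plan([t[0],t[1],.0195],VICE[2]+np.pi/2)
m=w2v(p)
B=rect(-25,25,-9.5,9.5,30)
B=[(a,b) for a,b in B]
c=v2w(m[0]+13,m[1]); z=p[2]-.005
B2=[(a+[0,0,z],b+[0,0,z]) for a,b in rect(-25,25,-9.5,9.5,30)]
V2=rect(-20,30,0,18,46)+rect(-16,20,-31,0,40)+rect(-20,18,-56,-53,46)+rect(-20,20,-55,0,14)
overlay(d,"pics/s5o.png",(200,170,300,240),7,[(V2,VICE,(0,255,0)),(B2,[c[0],c[1],VICE[2]],(0,0,255))])
E
```

```text
clock: 8.9
eef_pos: [0.4756, -0.148, 0.0223]
tool_rot: [0.568, 0.422, -0.421, -0.567]
ft_force: [-0.5, -1.1, -0.6]
grip_width: 0.0182
[ 0.4755 -0.148   0.0222] [-71.8791 -42.8724] [ 0.0303 -0.0889 -0.6604]
TCP [ 0.4755 -0.148   0.0222] axes [[0.289, 0.002, -0.957], [0.957, -0.001, 0.289], [-0.0, -1.0, -0.002]] j6 -0.008127529290592888 F [ 0.  -0.1 -0.7] w 0.01751988935044728 t 8.95
turn [ 0.11  0.02 -0.  ] then shift [0.4 2.7 1.1]
```

View pics/s5.png

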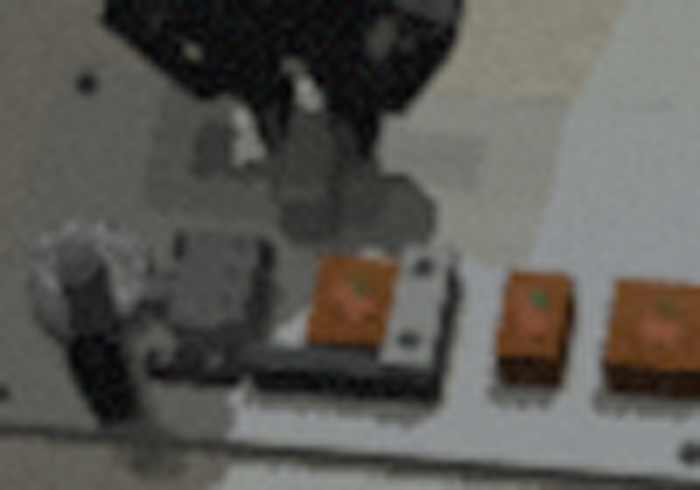

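View pics/s5o.png

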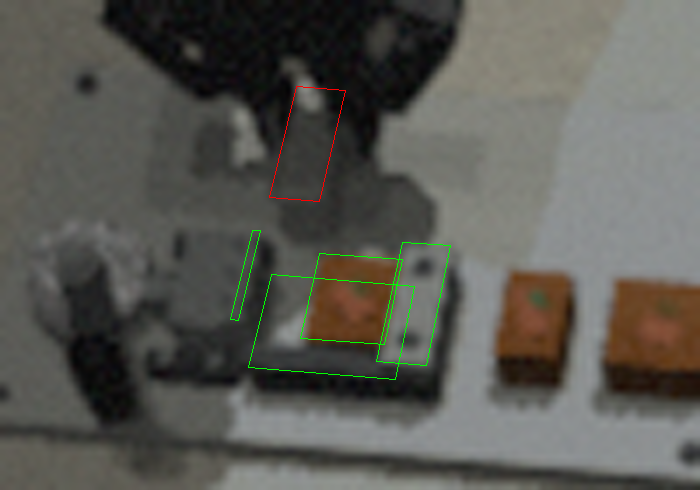

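```bash
python3 - <<'E'
from h import *
u0,v0,u1,v1=225,175,270,225;k=12
ims=[]
for i in range(6): d=cam("scene"); ims.append(d["color"].astype(float))
m=np.mean(ims,0); im=m[v0:v1,u0:u1]
im=np.clip(255*((im-10)/150)**.6,0,255).astype(np.uint8)
im=cv2.resize(im,None,fx=k,fy=k,interpolation=cv2.INTER_CUBIC)
for u in range(230,u1,5):
    x=int((u-u0+.5)*k); cv2.line(im,(x,0),(x,6),(0,0,255),1); cv2.putText(im,str(u),(x-12,18),0,.4,(0,0,255),1)
for v in range(180,v1,5):
    y=int((v-v0+.5)*k); cv2.line(im,(0,y),(6,y),(0,0,255),1); cv2.putText(im,str(v),(8,y+4),0,.4,(0,0,255),1)
cv2.imwrite("pics/s5z.png",im)
E
```

```text
(no output)
```

View pics/s5z.png

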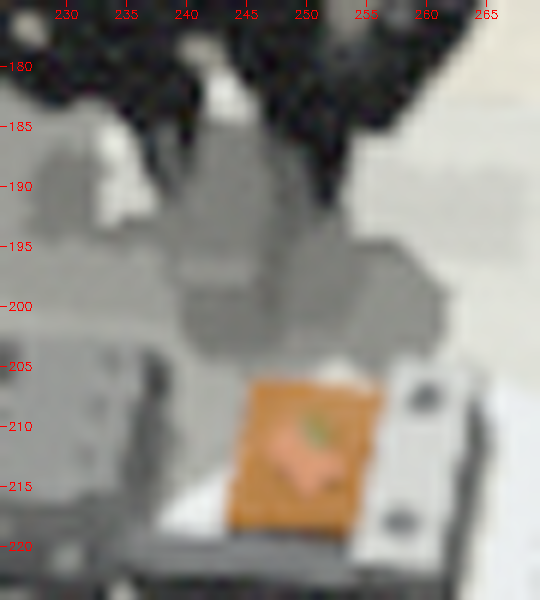

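```bash
python3 - <<'E'
from h import *
ims=[]
for i in range(4): d=cam("scene"); ims.append(d["color"].astype(float).mean(2))
m=np.mean(ims,0)
print("u    ",list(range(234,258)))
for v in range(184,208): print(v,m[v,234:258].round(0).astype(int).tolist())
p,Rm,o=tool();mm=w2v(p)
for z in (0,30):
  for x in(38,):
    for y in(-9.5,9.5):
        q=v2w(mm[0]+x,mm[1]+y); print(z,x,y,proj(d,[q[0],q[1],p[2]-.005+z/1000]))
E
```

```text
u     [234, 235, 236, 237, 238, 239, 240, 241, 242, 243, 244, 245, 246, 247, 248, 249, 250, 251, 252, 253, 254, 255, 256, 257]
184 [67, 17, 17, 20, 16, 17, 12, 24, 73, 101, 107, 102, 63, 18, 13, 14, 13, 16, 17, 16, 18, 17, 15, 13]
185 [108, 55, 17, 22, 25, 29, 15, 28, 45, 56, 80, 85, 46, 25, 15, 16, 11, 19, 14, 15, 21, 24, 16, 33]
186 [129, 98, 41, 20, 34, 35, 16, 33, 54, 55, 55, 54, 49, 32, 23, 17, 18, 18, 14, 16, 47, 71, 78, 83]
187 [129, 116, 75, 21, 35, 36, 21, 40, 56, 56, 56, 57, 46, 32, 32, 30, 21, 17, 18, 18, 65, 105, 117, 117]
188 [107, 116, 91, 28, 34, 39, 26, 42, 56, 57, 54, 54, 51, 39, 37, 38, 28, 14, 16, 16, 72, 109, 117, 116]
189 [99, 115, 95, 40, 27, 40, 36, 44, 55, 56, 57, 55, 54, 48, 36, 41, 31, 19, 15, 19, 85, 115, 115, 116]
190 [114, 114, 104, 72, 38, 35, 46, 54, 56, 55, 55, 54, 56, 45, 37, 41, 37, 16, 14, 39, 89, 116, 116, 116]
191 [114, 114, 113, 96, 53, 41, 49, 58, 56, 57, 56, 56, 57, 48, 39, 37, 38, 28, 12, 43, 91, 115, 115, 116]
192 [109, 98, 97, 84, 55, 50, 46, 57, 55, 54, 56, 55, 54, 50, 38, 35, 41, 36, 32, 43, 88, 114, 114, 113]
193 [85, 56, 56, 56, 56, 54, 
[... 925 characters left out ...]
3, 52, 52, 51, 50, 53, 60, 60, 61, 59, 64, 68, 68, 67, 68]
203 [76, 79, 77, 78, 84, 84, 70, 56, 52, 54, 50, 52, 50, 52, 59, 65, 67, 66, 67, 67, 67, 67, 66, 68]
204 [63, 72, 64, 51, 65, 82, 83, 69, 59, 61, 60, 59, 58, 59, 64, 67, 68, 67, 83, 94, 78, 65, 66, 73]
205 [63, 72, 63, 39, 41, 71, 87, 82, 77, 77, 71, 67, 69, 69, 73, 75, 75, 85, 112, 123, 110, 84, 68, 83]
206 [71, 77, 68, 35, 33, 66, 87, 87, 87, 88, 84, 72, 71, 72, 75, 80, 82, 98, 115, 114, 117, 105, 84, 101]
207 [76, 77, 69, 32, 32, 65, 87, 87, 88, 88, 87, 81, 67, 64, 64, 67, 68, 74, 81, 82, 86, 92, 93, 110]
0 38 -9.5 [[240.1161 203.567 ]]
0 38 9.5 [[247.1545 204.1243]]
30 38 -9.5 [[238.0252 197.5449]]
30 38 9.5 [[245.2286 198.1088]]
```

```bash
python3 - <<'E'
from h import *
ims=[]
for i in range(2): d=cam("scene"); ims.append(d["color"].astype(float))
m=np.mean(ims,0)
sat=m[...,2]-m[...,0]   # red minus blue
for v in range(208,218):
    r=sat[v]; 
    def cross(lo,hi,up):
        seg=r[lo:hi]; t=(seg.max()+np.median(r[233:240]))/2
        for i in range(lo,hi-1):
            if (r[i]<t<=r[i+1]) if up else (r[i]>=t>r[i+1]): return i+(t-r[i])/(r[i+1]-r[i])
    l=cross(238,252,True); rr=cross(249,264,False)
    print(v,round(l,2),w2v(unproj(d,[l,v],.040)[0]).round(1), None if rr is None else (round(rr,2),w2v(unproj(d,[rr,v],.040)[0]).round(1)))
# sample front (top) edge column
for u in(248,250,252,253):
    c=sat[:,u]; 
    for v in range(202,210):
        t=35
    print(u,sat[203:209,u].round(0),sat[216:222,u].round(0))
g=m.mean(2)
for v in range(207,217,2): print(v,g[v,230:244].round(0).astype(int).tolist())
E
```

```text
208 245.15 [ -8.9 -29.5] (np.float64(256.56), array([-11.6,  -0.3]))
209 245.06 [ -6.  -29.2] (np.float64(256.23), array([-8.6, -0.5]))
210 244.74 [ -2.9 -29.4] (np.float64(255.87), array([-5.6, -0.9]))
211 244.41 [  0.1 -29.6] (np.float64(255.7), array([-2.6, -0.8]))
212 244.25 [  3.  -29.5] (np.float64(255.58), array([ 0.4, -0.6]))
213 244.16 [  5.9 -29.1] (np.float64(255.34), array([ 3.3, -0.6]))
214 244.13 [  8.8 -28.6] (np.float64(254.93), array([ 6.3, -1.1]))
215 243.55 [ 11.9 -29.5] (np.float64(254.81), array([ 9.2, -0.9]))
216 243.48 [ 14.8 -29.1] (np.float64(254.65), array([12.2, -0.8]))
217 243.34 [ 17.7 -28.9] (np.float64(254.59), array([15.1, -0.4]))
248 [ 2.  2.  5. 26. 69. 67.] [69. 66. 58.  6.  2. -1.]
250 [ 2.  2.  4. 24. 73. 66.] [63. 70. 60. 17.  4. -3.]
252 [ 4.  4.  4. 18. 56. 68.] [65. 70. 60. 27.  4. -0.]
253 [ 2.  4.  5. 18. 57. 66.] [72. 68. 60. 34.  6. -2.]
207 [75, 76, 72, 75, 78, 76, 66, 32, 28, 68, 89, 86, 86, 88]
209 [77, 76, 70, 64, 75, 62, 42, 38, 50, 73, 89, 88, 91, 89]
211 [75, 75, 77, 77, 74, 63, 34, 38, 46, 60, 76, 90, 89, 90]
213 [75, 69, 65, 75, 65, 42, 36, 37, 52, 68, 81, 88, 88, 92]
215 [78, 75, 67, 66, 62, 44, 39, 43, 58, 76, 100, 113, 126, 122]
```

```bash
python3 - <<'E'
from h import *
d=cam("scene")
for u,v in((236.3,207),(235.6,209),(235.4,211),(234.6,213),(234.6,215)): print(u,v,w2v(unproj(d,[u,v],.046)[0]).round(1))
# bottom of jaw face / block left,right edges
for u,v,z in((238.8,198,.0472),(246.0,198,.0472),(246.2,196.5,.0472),(246.6,194,.0472),(246.9,191,.0472)): print("blk",u,v,w2v(unproj(d,[u,v],z)[0]).round(1))
E
```

```text
236.3 207 [ -6.4 -51. ]
235.6 209 [ -0.3 -51.5]
235.4 211 [  5.5 -50.8]
234.6 213 [ 11.5 -51.6]
234.6 215 [ 17.2 -50.3]
blk 238.8 198 [-33.  -49.8]
blk 246.0 198 [-34.7 -31.2]
blk 246.2 196.5 [-39.3 -31.6]
blk 246.6 194 [-47.  -32.1]
blk 246.9 191 [-56.3 -33.1]
```

Measured in one camera frame: the jaw face reads -51.0, the sample face -29.3 and the block spans -49.8..-31.2. The block is centred on the gap within about 0.4 mm. Lower it and slide in slowly, watching the force.

```bash
python3 -m inch '0 0 0 0 1.5 0 1; 0 0 0 0 1 0 1; 0 0 0 0 0 0 1; 0 0 0 0 0 -4 1; 0 0 0 0 0 -4 1; 0 0 0 0 0 -3 1; 0 0 0 0 0 -3 1; 0 0 0 0 0 0 1; 0 0 0 0 0 0 1'
python3 - <<'E'
from h import *
p,Rm,o=tool(); print(p,w2v(p),np.array(o["ft_force"]))
E
python3 -m inch '0 0 0 0 0 -2 1; 0 0 0 0 0 -2 1; 0 0 0 0 0 -2 1; 0 0 0 0 0 0 1'
python3 - <<'E'
from h import *
p,Rm,o=tool(); print(p,w2v(p),np.array(o["ft_force"]))
d=cam("scene"); crop(d,"pics/s6.png",225,175,270,225,12)
E
```

```text
clock: 10.72
eef_pos: [0.4883, -0.1519, 0.0189]
tool_rot: [0.568, 0.422, -0.421, -0.568]
ft_force: [-1.8, 0.3, 3.9]
grip_width: 0.0182
[ 0.4883 -0.1519  0.0189] [-58.4416 -42.8779] [-1.796   0.2578  3.896 ]
clock: 11.22
eef_pos: [0.4935, -0.1535, 0.0189]
tool_rot: [-0.568, -0.421, 0.422, 0.568]
ft_force: [-3.4, 1.7, 6.0]
grip_width: 0.0181
[ 0.4935 -0.1535  0.0189] [-53.0936 -42.8979] [-3.4254  1.723   5.9834]
```

View pics/s6.png

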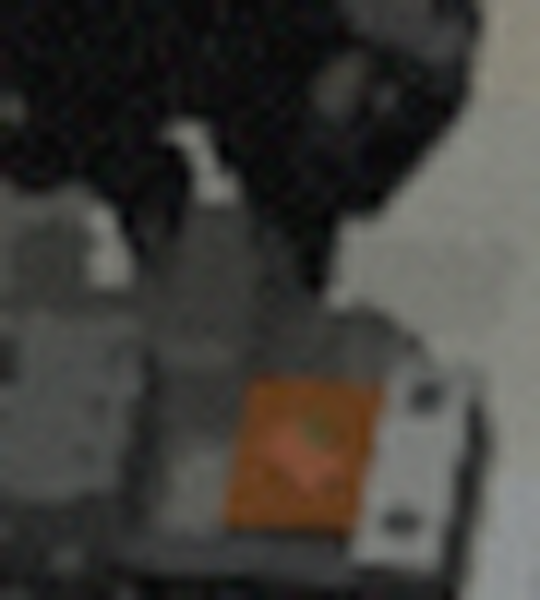

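It is entering between the jaw and the sample: the block's front edge is at crop (160–240,360). The vertical force shows it rubbing on the bed, so I'll ease up 0.5 mm and go on.

```bash
python3 -m inch '0 0 0 0 -0.5 0 1; 0 0 0 0 0 -2 1; 0 0 0 0 0 -2 1; 0 0 0 0 0 0 1'
python3 - <<'E'
from h import *
p,Rm,o=tool(); print(p,w2v(p),np.array(o["ft_force"]))
E
python3 -m inch '0 0 0 0 0 -2 1; 0 0 0 0 0 -2 1; 0 0 0 0 0 -2 1; 0 0 0 0 0 0 1'
python3 - <<'E'
from h import *
p,Rm,o=tool(); print(p,w2v(p),np.array(o["ft_force"]))
d=cam("scene"); crop(d,"pics/s7.png",225,175,270,225,12)
E
```

```text
clock: 11.78
eef_pos: [0.498, -0.1548, 0.0191]
tool_rot: [0.568, 0.422, -0.421, -0.568]
ft_force: [-0.6, 0.4, -1.9]
grip_width: 0.0182
[ 0.498  -0.1548  0.0191] [-48.3097 -42.8708] [-0.6429  0.3889 -1.9307]
clock: 12.28
eef_pos: [0.5036, -0.1565, 0.0193]
tool_rot: [0.568, 0.422, -0.421, -0.568]
ft_force: [-0.3, 0.5, 0.2]
grip_width: 0.0179
[ 0.5036 -0.1565  0.0193] [-42.4547 -42.8843] [-0.3255  0.4625  0.2494]
```

View pics/s7.png

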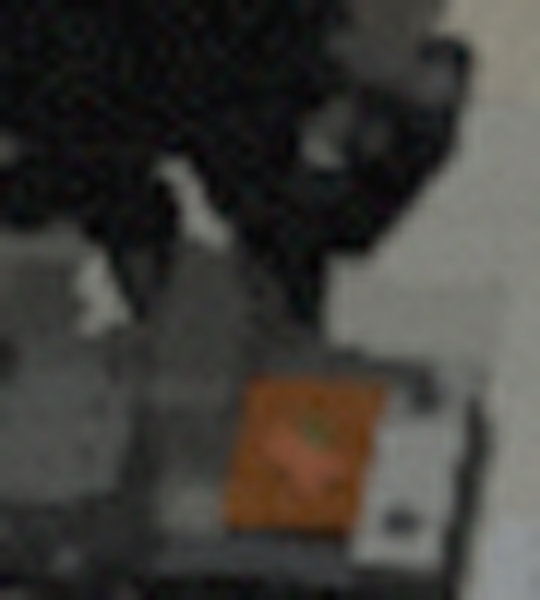

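Forces are near zero, so it slides freely. Go to about 4 mm before the pads reach the jaws, release, back off and shut the fingers.

```bash
python3 -m inch '0 0 0 0 0 -2.2 1; 0 0 0 0 0 -2.2 1; 0 0 0 0 0 -2 1; 0 0 0 0 0 0 1; 0 0 0 0 0.3 0 0.75; 0 0 0 0 0 0 0.65; 0 0 0 0 0 0 0.65; 0 0 0 0 0 0 0.65'
python3 - <<'E'
from h import *
p,Rm,o=tool(); print(p,w2v(p),np.array(o["ft_force"]),o["grip_width"])
d=cam("scene"); crop(d,"pics/s8.png",225,175,270,225,12)
E
```

```text
clock: 13.32
eef_pos: [0.5073, -0.1564, 0.0182]
tool_rot: [-0.566, -0.421, 0.422, 0.57]
ft_force: [-3.9, 4.4, 0.5]
grip_width: 0.0299
[ 0.5073 -0.1564  0.0182] [-39.0197 -41.6601] [-3.9393  4.3556  0.5275] 0.029850128311774887
```

View pics/s8.png

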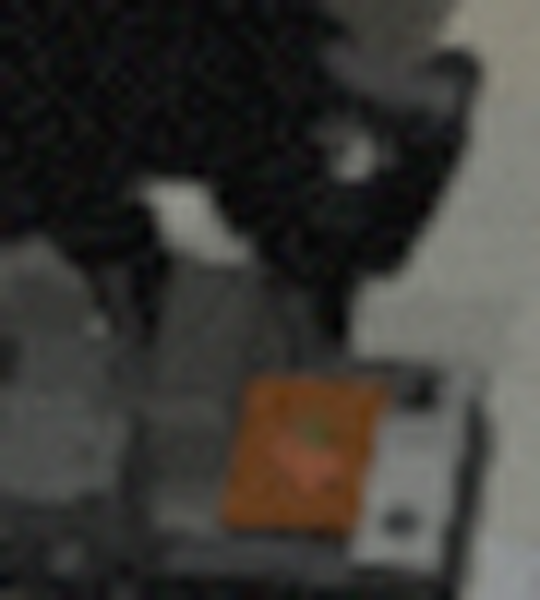

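Contact of about 5 N: a finger touches the jaw front slightly. Back off along -x now, then shut.

```bash
python3 -m inch '0 0 0 0 0 4 0.65; 0 0 0 0 0 6 0.65; 0 0 0 0 0 12 0.65; 0 0 0 0 0 14 0.65; 0 0 0 0 -3 4 0.65; 0 0 0 0 0 0 1; 0 0 0 0 0 0 1; 0 0 0 0 0 0 1; 0 0 0 0 0 0 1'
python3 - <<'E'
from h import *
p,Rm,o=tool(); print(p,w2v(p),np.array(o["ft_force"]),o["grip_width"])
d=cam("scene"); crop(d,"pics/s9.png",215,165,275,225,10)
t=v2w(-76,-42.5)
plan([t[0],t[1],.0225],VICE[2]+np.pi/2)
E
```

```text
clock: 14.5
eef_pos: [0.4714, -0.1468, 0.0219]
tool_rot: [-0.568, -0.421, 0.421, 0.568]
ft_force: [0.1, 0.4, 0.1]
grip_width: 0.0002
[ 0.4714 -0.1468  0.0219] [-76.1294 -42.8904] [0.1046 0.3666 0.1066] 0.00015525348277234125
TCP [ 0.4714 -0.1468  0.0219] axes [[0.289, -0.0, -0.957], [0.957, 0.0, 0.289], [0.0, -1.0, 0.0]] j6 -0.00822598404784297 F [ 0.1 -0.5 -0.5] w 8.83311863450669e-05 t 14.55
turn [-0.    0.02  0.  ] then shift [ 0.4 -0.6 -0.2]
```

View pics/s9.png

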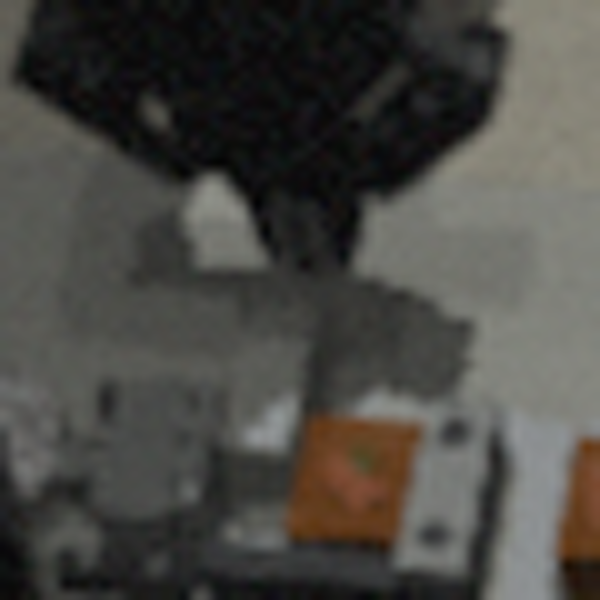

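```bash
python3 -m inch '0 0 0 0 0 -8 1; 0 0 0 0 0 -6 1; 0 0 0 0 0 -3 1; 0 0 0 0 0 -3 1; 0 0 0 0 0 -3 1; 0 0 0 0 0 -3 1; 0 0 0 0 0 0 1; 0 0 0 0 0 0 1'
python3 - <<'E'
from h import *
p,Rm,o=tool(); print(p,w2v(p),np.array(o["ft_force"]),o["grip_width"])
d=cam("scene"); crop(d,"pics/s10.png",215,165,275,225,10)
E
python3 -m inch '0 0 0 0 0 -2 1; 0 0 0 0 0 -2 1; 0 0 0 0 0 0 1; 0 0 0 0 0 0 1'
python3 - <<'E'
from h import *
p,Rm,o=tool(); print(p,w2v(p),np.array(o["ft_force"]),o["grip_width"])
E
```

```text
clock: 15.55
eef_pos: [0.4963, -0.1543, 0.0221]
tool_rot: [0.568, 0.422, -0.421, -0.568]
ft_force: [0.0, 0.5, 0.3]
grip_width: 0.0004
[ 0.4963 -0.1543  0.0221] [-50.0833 -42.9023] [0.0328 0.5237 0.3327] 0.0003626226502715709
clock: 16.1
eef_pos: [0.5001, -0.1554, 0.022]
tool_rot: [0.568, 0.422, -0.421, -0.568]
ft_force: [0.1, 0.2, 0.5]
grip_width: -0.0001
[ 0.5001 -0.1554  0.022 ] [-46.1913 -42.8394] [0.1067 0.2155 0.4892] -0.00014905158721340616
```

View pics/s10.png

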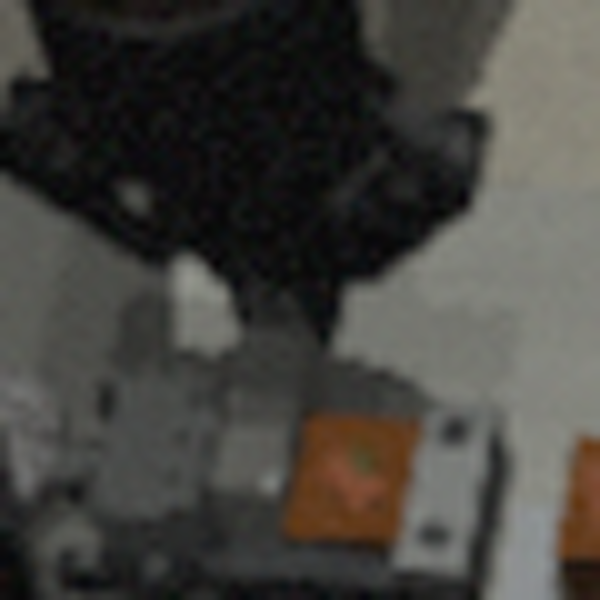

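The block moves forward without resistance (front face now at crop y≈490). Keep pushing in small steps until the force rises.

```bash
python3 -m inch '0 0 0 0 0 -2 1; 0 0 0 0 0 -2 1; 0 0 0 0 0 0 1; 0 0 0 0 0 0 1'
python3 - <<'E'
from h import *
p,Rm,o=tool(); print(p,w2v(p),np.array(o["ft_force"]),o["grip_width"])
E
python3 -m inch '0 0 0 0 0 -1.5 1; 0 0 0 0 0 -1.5 1; 0 0 0 0 0 0 1; 0 0 0 0 0 0 1'
python3 - <<'E'
from h import *
p,Rm,o=tool(); print(p,w2v(p),np.array(o["ft_force"]),o["grip_width"])
d=cam("scene"); crop(d,"pics/s11.png",215,165,275,225,10)
E
```

```text
clock: 16.6
eef_pos: [0.5041, -0.1568, 0.0221]
tool_rot: [0.568, 0.422, -0.421, -0.568]
ft_force: [-0.8, 0.1, -0.2]
grip_width: 0.0
[ 0.5041 -0.1568  0.0221] [-41.9031 -42.9921] [-0.7696  0.1392 -0.1832] 4.6924706830522586e-05
clock: 17.1
eef_pos: [0.5063, -0.1573, 0.0219]
tool_rot: [-0.568, -0.421, 0.422, 0.568]
ft_force: [-1.4, 0.4, 1.5]
grip_width: -0.0
[ 0.5063 -0.1573  0.0219] [-39.6555 -42.8569] [-1.365   0.3986  1.4826] -1.4163560698087833e-05
```

View pics/s11.png

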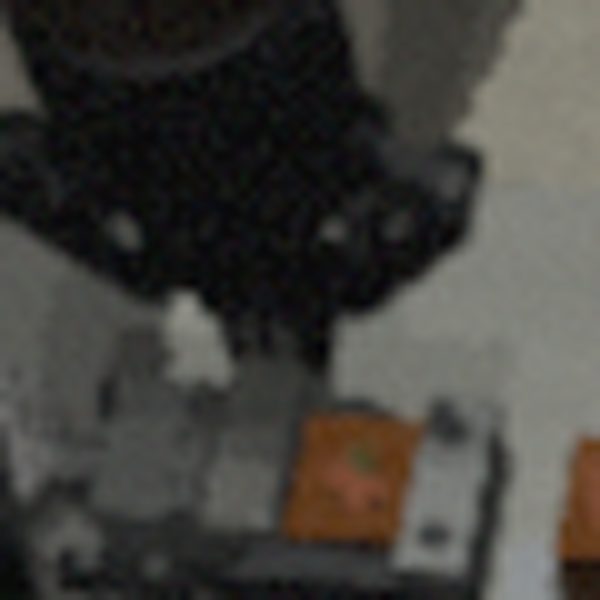

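```bash
python3 -m inch '0 0 0 0 0 -1.5 1; 0 0 0 0 0 0 1; 0 0 0 0 0 -1.5 1; 0 0 0 0 0 0 1; 0 0 0 0 0 0 1'
python3 - <<'E'
from h import *
p,Rm,o=tool(); print(p,w2v(p),np.array(o["ft_force"]),o["grip_width"])
E
python3 -m inch '0 0 0 0 0 -1.5 1; 0 0 0 0 0 -1 1; 0 0 0 0 0 0 1; 0 0 0 0 0 0 1'
python3 - <<'E'
from h import *
p,Rm,o=tool(); print(p,w2v(p),np.array(o["ft_force"]),o["grip_width"])
d=cam("scene"); crop(d,"pics/s12.png",215,165,275,225,10)
E
```

```text
clock: 17.77
eef_pos: [0.5063, -0.1573, 0.0216]
tool_rot: [-0.566, -0.42, 0.423, 0.57]
ft_force: [-8.6, 2.2, 5.9]
grip_width: 0.0002
[ 0.5063 -0.1573  0.0216] [-39.682  -42.8832] [-8.626   2.1563  5.863 ] 0.00019056667593778738
clock: 18.27
eef_pos: [0.5063, -0.1573, 0.0214]
tool_rot: [-0.565, -0.419, 0.424, 0.571]
ft_force: [-13.9, 4.1, 11.9]
grip_width: -0.0002
[ 0.5063 -0.1573  0.0214] [-39.7202 -42.8579] [-13.9119   4.0705  11.867 ] -0.00015955015884282664
```

View pics/s12.png

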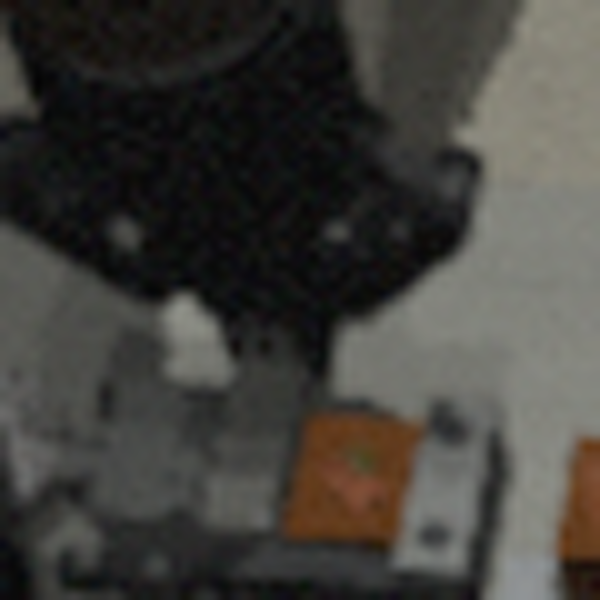

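The TCP holds at x=-39.7 while force climbs to 14 N, so the block is home on the back stop. Back off and rise clear.

```bash
python3 -m inch '0 0 0 0 0 4 1; 0 0 0 0 0 6 1; 0 0 0 0 0 10 1; 0 0 0 0 0 15 1; 0 0 0 0 -20 15 1; 0 0 0 0 -40 15 0.8; 0 0 0 0 -45 15 0.65; 0 0 0 0 -20 0 0.65; 0 0 0 0 0 0 0.65; 0 0 0 0 0 0 0.65'
python3 - <<'E'
from h import *
p,Rm,o=tool(); print(p,w2v(p),np.array(o["ft_force"]),o["grip_width"],o["clock"])
d=cam("scene"); crop(d,"pics/s13.png",195,170,275,240,8)
for r in bot.spot_point("crank_knob","scene")[:2]: print(r["conf"],r["point"],w2v(unproj(d,r["point"],.064)[0]))
d2=cam("top"); crop(d2,"pics/t13.png",355,175,445,245,8)
for r in bot.spot_point("crank_knob","top")[:2]: print(r["conf"],r["point"],w2v(unproj(d2,r["point"],.064)[0]))
V2=rect(-30,20,-50,-31,44)
overlay(d,"pics/s13o.png",(215,180,275,240),10,[(V2,VICE,(0,0,255))])
E
```

```text
clock: 19.58
eef_pos: [0.4348, -0.1357, 0.1461]
tool_rot: [-0.568, -0.421, 0.422, 0.568]
ft_force: [-0.3, 0.2, -0.3]
grip_width: 0.0301
[ 0.4348 -0.1357  0.1461] [-114.3483  -42.9061] [-0.3472  0.1521 -0.2953] 0.03005439308551151 19.575
0.89 [213.4, 223.7] [ 55.9636 -91.336 ]
0.23 [426.8, 256.2] [ 94.8814 424.5377]
0.66 [417.4, 198.1] [ 54.4098 -90.5368]
0.28 [233.1, 201.5] [-102.0115  430.6457]
```

View pics/s13.png

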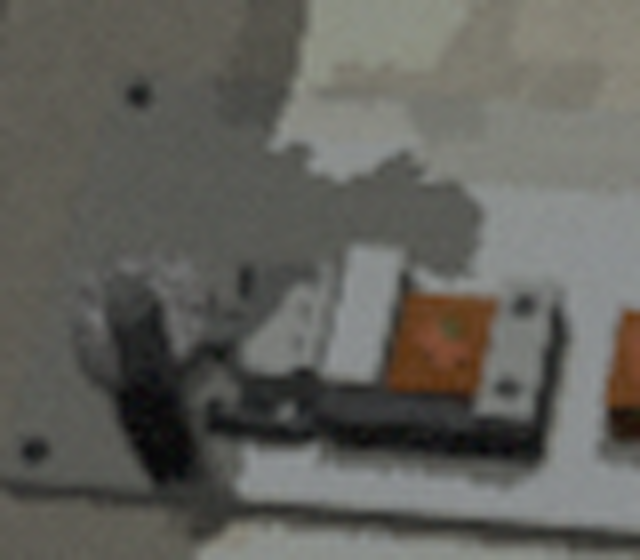

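View pics/t13.png

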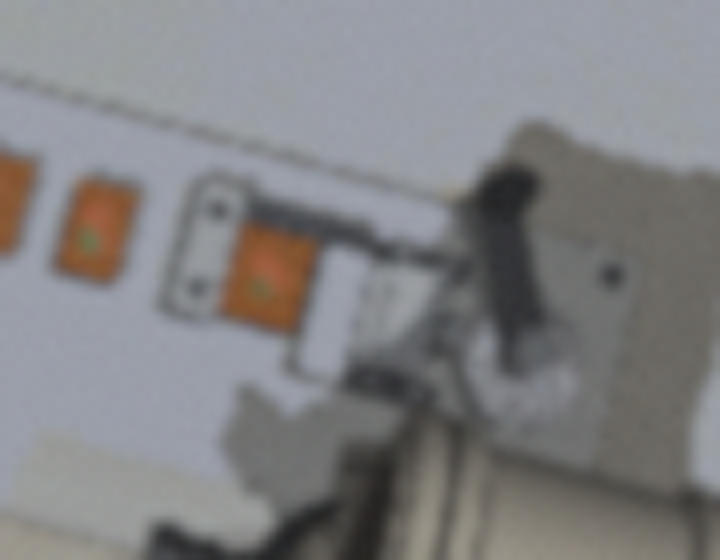

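View pics/s13o.png

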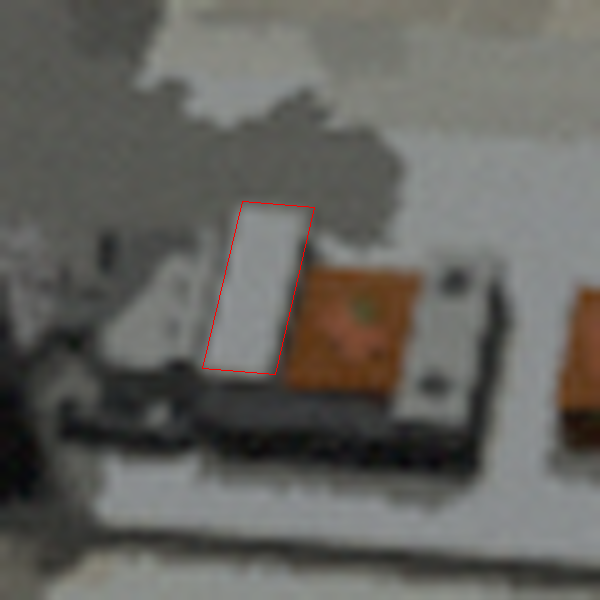

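The block is straight and home: its 50x19 outline at home pose overlays it. The sample has not moved. The knob reads vice (55,-91), so crank ≈ 0.07. During the approach, test which axes a combined turn and shift uses.

```bash
python3 -m inch '0 -8.7 0 -30 0 0 0.4; 0 0 0 0 0 0 0.4; 0 0 0 0 0 0 0.4'
python3 - <<'E'
from h import *
p,Rm,o=tool(); p0=np.array([.4348,-.1357,.1461]); print((p-p0)*1000)
R0=R.from_quat([-0.568,-0.421,0.422,0.568]); print("pre",R0.apply([-30,0,0]),"post",Rm.apply([-30,0,0]))
t=v2w(53.9,-91.6); plan([t[0],t[1],.146],VICE[2]+np.pi/2+.456); print(t,np.hypot(*t[:2]))
E
```

```text
clock: 20.15
eef_pos: [0.4264, -0.1643, 0.1465]
tool_rot: [-0.534, -0.463, 0.463, 0.535]
ft_force: [0.9, -0.7, -0.8]
grip_width: 0.0512
[ -8.3526 -28.6456   0.3731]
pre [ -8.6927 -28.713    0.0341] post [ -4.2863 -29.6922  -0.0175]
TCP [ 0.4264 -0.1643  0.1465] axes [[0.143, -0.001, -0.99], [0.99, 0.001, 0.143], [0.001, -1.0, 0.001]] j6 -0.22470093893541784 F [ 0.9 -0.7 -0.8] w 0.05122853107739159 t 20.15
turn [ -0.05 -17.5    0.04] then shift [ -90.9    0.5 -142.5]
[ 0.5817 -0.2311  0.    ] 0.6259610376194726
```

Shifts use the pre-turn axes. Turn to the tangential heading and move over the knob.

```bash
python3 -m inch '0 -8.7 0 0 0 0 0.4; 0 -8.8 0 0 0 0 0.4; 0 0 0 -22 0 -35 0.4; 0 0 0 -23 0 -36 0.4; 0 0 0 -23 0 -36 0.4; 0 0 0 -23 0 -35.5 0.4; 0 0 0 0 0 0 0.4; 0 0 0 0 0 0 0.4; 0 0 0 0 0 0 0.4'
python3 - <<'E'
from h import *
p,Rm,o=tool(); t=v2w(53.9,-91.6); plan([t[0],t[1],.056],VICE[2]+np.pi/2+.456); print(w2v(p))
d=cam("scene"); crop(d,"pics/s14.png",185,150,275,240,7)
E
```

```text
clock: 21.28
eef_pos: [0.5812, -0.2304, 0.1472]
tool_rot: [-0.457, -0.539, 0.539, 0.458]
ft_force: [0.2, 0.5, 0.4]
grip_width: 0.0516
TCP [ 0.5812 -0.2304  0.1472] axes [[-0.163, -0.001, -0.987], [0.987, 0.0, -0.163], [0.001, -1.0, 0.001]] j6 -0.5412986874355338 F [0.2 0.5 0.4] w 0.05161687485886227 t 21.275
turn [-0.04  0.11  0.03] then shift [-0.8 91.2 -0.5]
[ 53.1439 -91.0943]
```

View pics/s14.png

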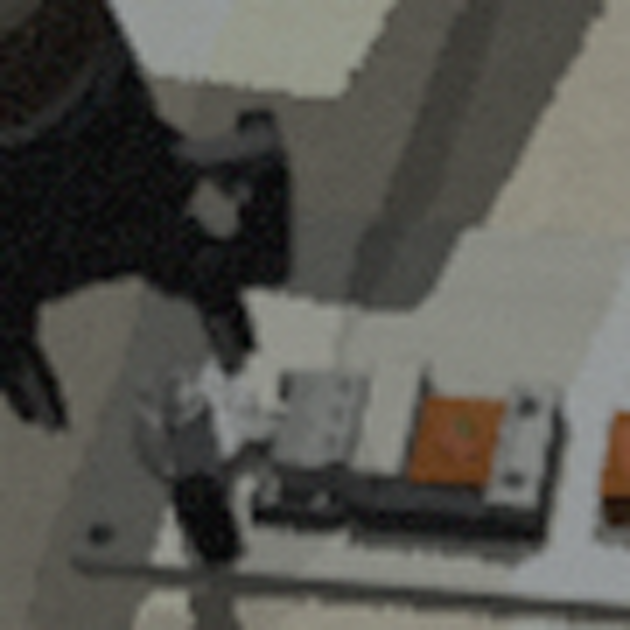

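```bash
python3 -m inch '0 0 0 -0.5 30 -0.5 0.4; 0 0 0 0 30 0 0.4; 0 0 0 0 20 0 0.4; 0 0 0 0 11 0 0.4; 0 0 0 0 0 0 0.4; 0 0 0 0 0 0 0.4'
python3 - <<'E'
from h import *
p,Rm,o=tool(); print(p,w2v(p),o["ft_force"])
d=cam("scene"); crop(d,"pics/s15.png",185,160,275,240,7)
E
```

```text
clock: 22.08
eef_pos: [0.5834, -0.2318, 0.0573]
tool_rot: [0.458, 0.539, -0.539, -0.457]
ft_force: [-0.3, 0.3, -0.3]
grip_width: 0.0516
[ 0.5834 -0.2318  0.0573] [ 55.6779 -91.8534] [-0.2689  0.3417 -0.2871]
```

View pics/s15.png

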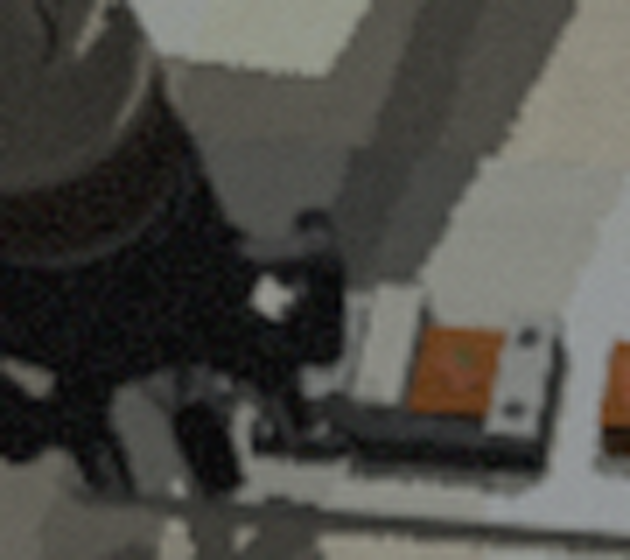

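The knob at crop (210,440) is between the fingertips at (110,470) and (295,420). Close on it.

```bash
python3 -m inch '0 0 0 0 0 0 0.7; 0 0 0 0 0 0 1; 0 0 0 0 0 0 1; 0 0 0 0 0 0 1; 0 0 0 0 0 0 1'
python3 - <<'E'
from h import *
p,Rm,o=tool(); v=w2v(p); print(p,v,o["ft_force"],o["grip_width"])
r=v-[0,-118]; print("radius",np.hypot(*r),"crank",.529-np.arctan2(r[1],r[0]))
t=v2w(55,-92);plan([t[0],t[1],.056],VICE[2]+np.pi/2+.456)
E
```

```text
clock: 22.75
eef_pos: [0.5831, -0.2315, 0.0568]
tool_rot: [0.458, 0.539, -0.539, -0.457]
ft_force: [-1.7, 1.1, 5.4]
grip_width: 0.0159
[ 0.5831 -0.2315  0.0568] [ 55.2859 -91.576 ] [-1.7134  1.11    5.3629] 0.01592122350985703
radius 61.27613091335653 crank 0.08314597739373114
TCP [ 0.5831 -0.2315  0.0568] axes [[-0.163, 0.001, -0.987], [0.987, 0.0, -0.163], [-0.0, -1.0, -0.001]] j6 -0.541829577557968 F [-1.7  1.1  5.4] w 0.01592122350985703 t 22.75
turn [ 0.07  0.1  -0.01] then shift [-0.3  0.8  0.4]
```

Holding the knob; the crank reads 0.08. Turn it clockwise along the arc with 6° chords (R=60: -6.27 mm tangential, +0.33 mm inward). First batch:

```bash
python3 -m inch '0 6 0 -6.27 0 0.33 1; 0 6 0 -6.27 0 0.33 1; 0 6 0 -6.27 0 0.33 1; 0 6 0 -6.27 0 0.33 1; 0 6 0 -6.27 0 0.33 1; 0 0 0 0 0 0 1; 0 0 0 0 0 0 1'
cat >> h.py <<'E'
def crank():
    p,Rm,o=tool(); v=w2v(p); r=v-[0,-118]; th=np.arctan2(r[1],r[0])
    hx=Rm.as_matrix()[:,0]; hd=np.arctan2(hx[1],hx[0])-VICE[2]
    print("z",p[2],"v",v,"F",np.array(o["ft_force"]).round(1),"T",np.array(o["ft_torque"]).round(2),"w",o["grip_width"],"t",o["clock"])
    print("radius",np.hypot(*r),"crank",.529-th,"tool heading-tangent",hd-np.pi/2-th,"j6",o["joint_pos"][5])
    tt=[60*np.cos(th),-118+60*np.sin(th)]
E
python3 -c "
from h import *
crank()"
```

```text
clock: 23.62
eef_pos: [0.5794, -0.2625, 0.0568]
tool_rot: [0.582, 0.402, -0.402, -0.582]
ft_force: [-2.3, 1.6, 5.2]
grip_width: 0.0161
z 0.05679924132235464 v [  60.7377 -122.3619] F [-2.3  1.6  5.2] T [ 0.43  0.46 -0.16] w 0.016122680057145584 t 23.625
radius 60.89412826399544 crank 0.6006920733402277 tool heading-tangent 0.0051899763881593786 j6 -0.06489371985407515
```

```bash
python3 -m inch '0 6 0 -6.27 0 0.33 1; 0 6 0 -6.27 0 0.33 1; 0 6 0 -6.27 0 0.33 1; 0 6 0 -6.27 0 0.33 1; 0 6 0 -6.27 0 0.33 1; 0 6 0 -6.27 0 0.33 1; 0 6 0 -6.27 0 0.33 1; 0 0 0 0 0 0 1; 0 0 0 0 0 0 1'
python3 -c "
from h import *
crank()
d=cam('scene'); crop(d,'pics/s16.png',185,160,275,240,7)"
```

```text
clock: 24.75
eef_pos: [0.5508, -0.2935, 0.0568]
tool_rot: [-0.686, -0.168, 0.167, 0.688]
ft_force: [-1.9, 4.9, 7.4]
grip_width: 0.0157
z 0.05676743881072113 v [  42.4104 -160.2791] F [-1.9  4.9  7.4] T [0.86 0.45 0.03] w 0.015736377901299094 t 24.75
radius 59.88459123737018 crank 1.3128483804498816 tool heading-tangent -0.014496679039021854 j6 0.6020185332937213
```

View pics/s16.png

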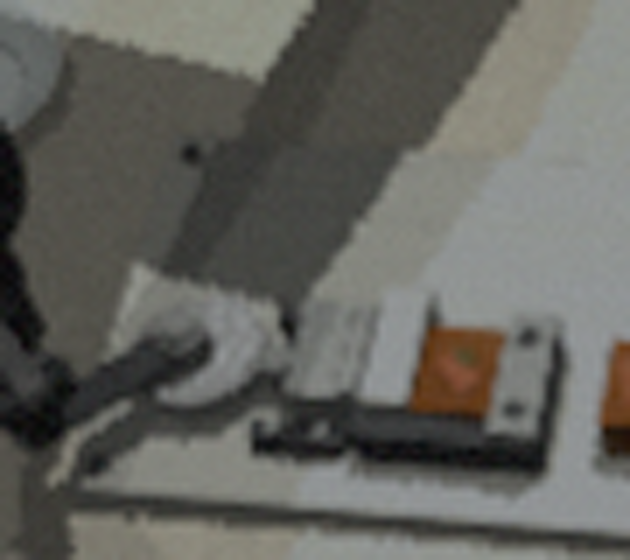

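The crank follows; the jaw now meets the block. Remaining 0.79 rad to the middle of the dwell.

```bash
python3 -m inch '0 5.7 0 -5.96 0 0.3 1; 0 5.7 0 -5.96 0 0.3 1; 0 5.7 0 -5.96 0 0.3 1; 0 5.7 0 -5.96 0 0.3 1; 0 5.7 0 -5.96 0 0.3 1; 0 5.7 0 -5.96 0 0.3 1; 0 5.7 0 -5.96 0 0.3 1; 0 5.7 0 -5.96 0 0.3 1; 0 0 0 0 0 0 1; 0 0 0 0 0 0 1; 0 0 0 0 0 0 1'
python3 -c "
from h import *
crank()
d=cam('scene'); crop(d,'pics/s17.png',185,160,275,240,7)"
```

```text
clock: 26.18
eef_pos: [0.5051, -0.2967, 0.0568]
tool_rot: [-0.697, 0.111, -0.112, 0.699]
ft_force: [-0.4, 6.7, 7.7]
grip_width: 0.0162
z 0.05676692473453797 v [  -0.4735 -176.612 ] F [-0.4  6.7  7.7] T [ 1.05  0.08 -0.01] w 0.01620492871245786 t 26.175
radius 58.61393437028561 crank 2.107875348626592 tool heading-tangent -0.014580025418461817 j6 1.3548801734777487
```

View pics/s17.png

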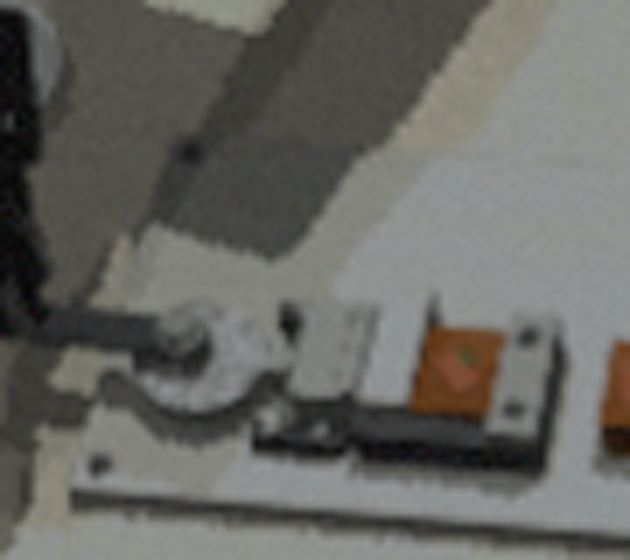

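Crank at 2.11. Relax the radial pull, release and rise.

```bash
python3 -m inch '0 0 0 0 -0.5 2 1; 0 0 0 0 0 0 1; 0 0 0 0 0 0 0.7; 0 0 0 0 0 0 0.5; 0 0 0 0 0 0 0.45; 0 0 0 0 0 0 0.4; 0 0 0 0 -15 0 0.4; 0 0 0 0 -30 0 0.4; 0 0 0 0 -40 0 0.4; 0 0 0 0 -30 -30 0.4; 0 0 0 0 0 -40 0.4; 0 0 0 0 0 0 0.4'
python3 - <<'E'
from h import *
crank()
d=cam("scene"); crop(d,"pics/s18.png",185,160,320,240,5.9)
for r in bot.spot_point("crank_knob","scene")[:1]:
    v=w2v(unproj(d,r["point"],.064)[0]); print(r["conf"],v,.529-np.arctan2(v[1]+118,v[0]))
d2=cam("top"); crop(d2,"pics/t18.png",325,170,445,270,6)
for r in bot.spot_point("crank_knob","top")[:1]:
    v=w2v(unproj(d2,r["point"],.064)[0]); print(r["conf"],v,.529-np.arctan2(v[1]+118,v[0]))
E
```

```text
clock: 27.72
eef_pos: [0.483, -0.3655, 0.1733]
tool_rot: [0.699, -0.112, 0.114, -0.697]
ft_force: [-0.2, 0.6, -0.7]
grip_width: 0.0512
z 0.17329095968048874 v [  -1.6929 -248.8586] F [-0.2  0.6 -0.7] T [-0.    0.04 -0.02] w 0.051225613582012976 t 27.725
radius 130.86957952259073 crank 2.1127322478099146 tool heading-tangent -0.014793651719856138 j6 1.244939923565404
0.66 [   2.3452 -176.3163] 2.0596031519456575
0.66 [ -10.5078 -180.5607] 2.2662051131148115
```

View pics/s18.png

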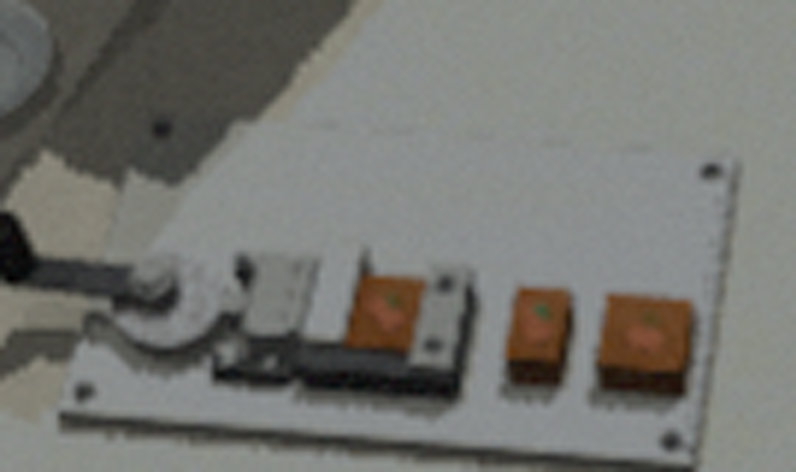

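View pics/t18.png

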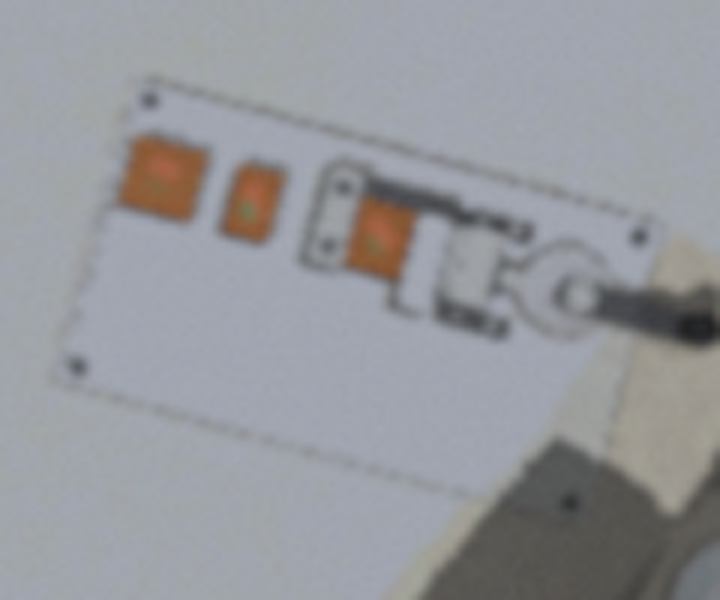

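The scene network gives crank 2.06, the top network gives 2.27 and the arm's own pose gives 2.11. I'll settle the disagreement with an overlay in the top view.

```bash
python3 - <<'E'
from h import *
d=cam("top")
a=np.array([0,-118,50])/1000
L=[]
for th in (2.1,):
    f=.529-th; L.append((a,np.array([60*np.cos(f),-118+60*np.sin(f),50])/1000))
ring=[(np.array([9*np.cos(t),-178+9*np.sin(t),82])/1000,np.array([9*np.cos(t+.4),-178+9*np.sin(t+.4),82])/1000) for t in np.arange(0,6.2,.4)]
B=rect(-30,20,-50,-31,44)+rect(-16,20,-31,0,40)
overlay(d,"pics/t19.png",(375,185,460,245),8,[(L,VICE,(0,255,0)),(ring,VICE,(0,0,255)),(B,VICE,(0,255,255))])
crop(d,"pics/t19b.png",375,185,460,245,8)
print(fit([d],samp(rect(-25,25,-9.5,9.5,44)),[*v2w(-5,-40.5)[:2],VICE[2]],(1,.7)))
q=fit([d],samp(rect(-25,25,-9.5,9.5,44)),[*v2w(-5,-40.5)[:2],VICE[2]],(1,.7))[0]; print(w2v(q),q[2]-VICE[2])
E
```

```text
(array([ 0.5373, -0.1647, -0.2034]), np.float64(-195.95059204101562))
[ -7.8706 -40.9786] 0.09055777380548094
```

View pics/t19.png

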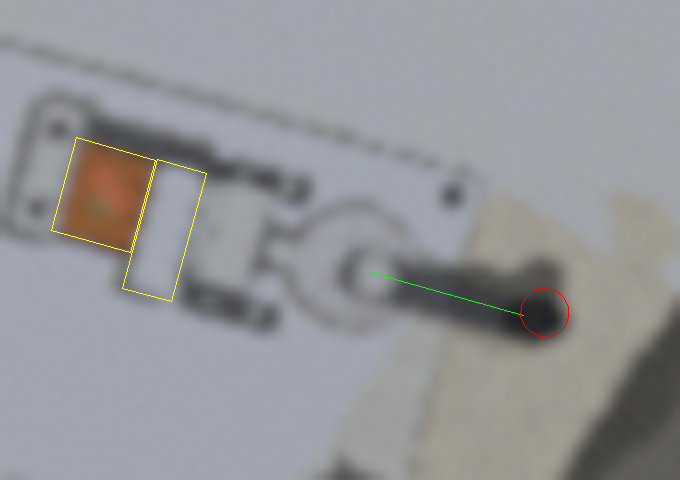

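View pics/t19b.png

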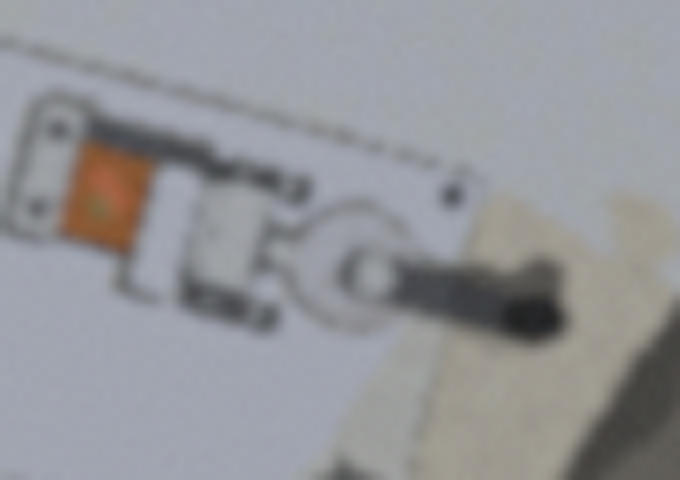

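The knob matches the 2.1 rad ring within 1 px, so the top network's 2.27 was off. The block and sample outlines at home also match. The free gradient fit's 0.09 rad yaw disagrees, but that fit is weak on the low-contrast bed, and the drawn outline runs parallel to the block's edges. The robot is clear, so I'm handing in.

```bash
python3 - <<'E'
from workcell import bot
print(bot.job_done()); o=bot.get_obs(); print(o["clock"],o["ft_force"])
E
```

```text
the job is handed in; nothing more can be done
None
the job is handed in; nothing more can be done
```

I finished the task and handed it in at about 28 s of the 59 s allowed. No verdict came back.

**What I did:** The vice held the 31 mm sample, so I chose the 19 mm packing block. I set it upright on the bed, slid it into the gap and pushed it against the back stop with the shut fingers. I then gripped the knob and turned the crank clockwise into the dwell.

**Block home:** The push stalled at a fixed position while the force rose to about 14 N. In the pictures the block outline drawn at the home position matches the block, and the sample still matches its original outline.

**Crank:** The arm's own position at release gave 2.11 rad, and an outline drawn at 2.1 rad fits the knob within about a pixel.

**Clear of the scene:** The arm backed away to about 0 N of force. I did not touch or go near the bottle, jar or dish, but I did not measure them again at the end.

**What disagreed or was not checked:**
- **Crank readings:** The trained network read 2.06 rad in the scene camera and 2.27 in the top camera. All of these are inside the dwell (1.8–2.4).
- **Block angle:** A weak automatic edge fit put the block 0.09 rad off straight, under the 0.12 limit. The outline overlay showed it parallel to the jaws.
- **Finger contact:** While releasing the block, one finger touched something with about 5 N, probably the moving jaw's front. I saw no effect from it.
- **Squeeze on the sample:** I could not measure this directly. The spring figures suggest about 12 N.

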